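Charge the chocolate melter, clip in the probe and set the heat

TASK

Get the melter ready for the next batch: first turn its heat knob back to off, then lay every slab of chocolate from the blue sheet in the pan and move the clip-on probe from the white tub onto the pan's left edge, near the middle of that edge, sitting down on it with the probe inside the pan. Only when all of that is in place, turn the heat up exactly five clicks from off, never further, and leave the other things on the table where they are.

Things in the scene. Friction and masses are not known exactly. Their poses are not given: they have to be found in the camera images.
- melter: the steel melter, fixed, origin on the table under the centre of its pan; place and yaw vary. Housing 110 mm high, from 135 mm in front to 135 mm behind (x, away from the robot at yaw 0), 160 mm to the left (y) and 280 mm to the right, where the last 120 mm is the white console with the knob. The top 40 mm of the pan's walls stand free above the housing
- pan (a point): the melter's open pan: centre of its floor, 75 mm above the table, axes as the melter's. Inside it is 200 mm (x) by 270 mm (y), 75 mm deep, with upright straight walls 5 mm thick. With the clip on the left edge the probe's stem hangs 15 mm inside that wall, so slabs should keep 40 mm off it
- left_edge (a point): middle of the top of the pan's left wall (the wall opposite the knob), half-way through its 5 mm thickness, 150 mm above the table; x along the wall (200 mm long), y outwards, away from the pan
- heat (a joint): heat knob: 0 at off (hard stop), growing clockwise seen from above, a click every 0.524 rad (30 degrees), eight clicks to the far stop (4.19). A stepped switch: a sprung ball drops into each click and takes about 0.14 N m to lift out; left between clicks it springs into the nearer one. At the start it stands at the second to fourth click
- heat_grip (a point): the knob's grip: a black bar 50 mm long (its own x; white pointer at +x), 14 mm thick (y), 36 mm tall, on a disc 54 mm across and 8 mm thick. This point is on the upright axis, 14 mm below the bar's top, 22 mm above the disc, 32 mm above the console. It turns with the knob: at off its x is the pan's x, pointer to the red mark
- clip_grip (a point): sprung clip of the probe thermometer, 110 g: between its two black handles (30 mm wide along x, pressed together along y, z up), 36 mm above the bridge, 18 mm below their top. Clipped on a 5 mm edge: fixed handle upright, outer face at y = -11 mm; moving one leans out to y = +24 here. 11 N brings them parallel on a stop, 22 mm over their faces, y = -11 to +11
- clip_seat (a point): middle of the underside of the clip's bridge, which rests on top of the edge that it grips; y = 0 is then half-way through a 5 mm wall. The jaws reach 30 mm (probe side) and 26 mm below it; squeezed fully they are open from y = -2.6 to about +14 mm. At the start the clip is on the left (+y) wall of the white tub, probe inside
- probe_tip (a point): lower end of the probe's stem (5 mm thick), 55 mm below the bridge, at x = +43, y = -18 mm of the clip; above it, on the -y side of the clip, is an orange pod, 34 x 22 x 28 mm, its underside level with the bridge's
- clip_jaw (a joint): opening of the clip: about 0 when it grips a 5 mm edge, 0.40 when squeezed fully open, about -0.1 when shut on nothing
- tub: white utensil tub, fixed, 130 x 90 x 100 mm high (x, y, z), walls 5 mm thick; origin under its centre
- slab1_c (a point): slab of dark chocolate with a scored top, 84 x 44 x 30 mm (x, y, z), 140 g; this point is its centre. Lies flat on the pale blue sheet to the robot's right at the start; three to five slabs are there
- slab2_c (a point): another such slab (None if absent)
- slab3_c (a point): another such slab (None if absent)
- slab4_c (a point): another such slab (None if absent)
- slab5_c (a point): another such slab (None if absent)
- bowl: steel bowl, 130 mm across, 65 mm high; a bystander, loose; origin at the centre of its underside
- cocoa: cocoa jar, 72 mm across, 110 mm high; a bystander, loose; origin at the centre of its underside
- vanilla: amber bottle, 48 mm across, 120 mm high; a bystander, loose; origin at the centre of its underside
- cup: white cup, 72 mm across, 80 mm high; a bystander, loose; origin at the centre of its underside
There are look-alikes about, which are no part of the job. Leave any grey or yellow look-alike of the part that bears slab2_c alone.

How it is judged:
By the outcome, as a careful person would: the job done as asked, in the order asked, and still so for the second after the job is handed in, with the robot touching nothing.
Of slab1, slab2, slab3, slab4, slab5 only 3 to 5 are there at a start; the rules pass over those that are not, and their reading is None.
At some moment in a run one of slab1, slab2, slab3, slab4, slab5 may be knocked a few centimetres aside while the robot is not near it.
It also fails if it takes over 210 s, if anything falls off the work surface, if the arm or the gripper's body presses on something with over 40 N, if the wrist force passes 120 N, or if a joint passes its speed limit or range.

ROBOT

A 6-joint arm with a two-finger parallel gripper is mounted at the origin on the work surface. World frame = base frame: x ahead of the robot, y to its left, z up, the work surface at z = 0. Lengths are in mm, angles in rad, forces in N, time in s.
With the tool pointing down it reaches from about 275 to 750 mm from the base axis. Payload 10.2 kg.
Tool frame: the origin (TCP) lies midway between the tips of the shut fingers; the grasp point (between the pads) lies 19 mm behind it (ctrl.hold_point_z is the distance from the TCP to the grasp point, in mm); z points along the fingers, y is the direction in which the jaws open and shut (so a half turn about z gives the same grasp; the last joint's range is limited). The gripper opens to 85 mm and grips with 20 to 120 N. Pads are 22 mm wide; open, the fingers measure 114 mm over their backs; the gripper's body (76 mm by 85 mm) begins 54 mm behind the grasp point. The pads swing forward as they close: fully open they stand 13 mm farther back than shut.
Start: joints at [-1.471, 0.313, 1.498, -0, 1.331, -0.223], TCP at [166.529, -497.894, 196.394] pointing down, gripper open.
Joint ranges: [-2.94, 2.94], [-0.97, 2.17], [0.19, 2.56], [-1.23, 4.37], [0.02, 3.11], [-2.88, 2.88]. Speed limits (rad/s): [2.39, 2.39, 3.01, 3.14, 3.14, 3.14].

INTERFACE

Orientations are given as a unit quaternion [w, x, y, z].
In Python, from rig import ctrl, capture, get_calibration, ticket, search_frame, outline_of gives the robot as it stands. The module is installed in compiled form; this text tells all that it offers.
- The arm moves only by the tool servo_tool, never from a script. Its argument "motion" is a list of rows, each an object with "dr": the turn, a rotation vector about the tool's x, y, z in units of 10 degrees (1.0 is 10 degrees), a list of three; "delta_pos": the shift along the tool's x, y, z in units of 50 mm (1.0 is 50 mm), a list of three; "hand": the opening, from 0 (shut) to 1 (fully open). In form: [{"dr": [ax, ay, az], "delta_pos": [x, y, z], "hand": hand}, ...]. A call has 1 to 20 rows; each row shifts and turns the pose as measured when the row begins, along the tool's axes as they then stand; what a row does not reach is not made up. A row lasts 1/8 s, in which the tool goes at most 62.5 mm and 10.7 degrees, less where a joint would pass 70% of its speed; a pose out of reach is approached as far as the arm can. A call is refused whole if a number of a shift passes 1 or a number of a turn 1, either way. A call with a gripper value outside its range is refused whole. The fingers move at their own pace and stop on an object; "squeeze" is the grip in N (left out, the last holds). Time passes only in rows, so rows that do not move let the fingers close. It gives the time, the measured TCP pose, the force and the opening at its end, in the units of the state.
- ctrl.sense(): the state, without advancing time (a new reading comes with each control period).
- capture(name): name is "scene" or "top" or "wrist"; returns (picture, depth): 384x512x3 uint8, red, green, blue; 384x512 float32, mm along the optical axis (not along the pixel's ray), 0 where there is no reading.
- get_calibration(name): a dict with "camera_matrix" (3x3 intrinsics, pixels), "T" (4x4, takes a point from camera to world coordinates). Camera axes: x right, y down, z forward; pixel columns grow to the right and rows downward; lengths in mm; the calibration is good to about 2 mm. A picture is of the moment at which its call begins: read the wrist's pose just before it. get_calibration takes no time and is no camera call; for the wrist camera it gives the pose at the moment of the call.
- ticket.finish_job(): hands the job in, once; it reports no verdict.
Trained networks look in the newest picture that a camera, given by its name, has taken for a name from the list of things; names that differ only in an ending like _2 or _b are one class to them, and where a whole thing is asked for, a point or a joint stands for the part that bears it (a point fixed in the world has none). Each returns a list of dicts, best first, with "score" (0 to 1); they miss things now and then, are a little off and sometimes report something else, mostly with a low value. They report only what shows in the picture. A call takes as long as a camera call. They do not tell look-alikes from the thing itself.
- search_frame(camera, label): "bbox" ([left, top, right, bottom] in pixels, round what is visible of it).
- outline_of(camera, label): "pixels" (384x512 bool, what is visible of it) and "bbox" ([left, top, right, bottom] in pixels, round what is visible of it).
The state is a dict: "time_s": time; "joints": joint angles; "dq": joint speeds; "tau": joint torques, N m; "eef_pos": TCP position; "ee_rot": TCP orientation; "force": force on the tool from outside, world axes, zero at the start; "wrist_torque": the same for the moment, N m; "grip_width": opening from 0.0 (shut) to 1.0 (fully open).
Only numpy, scipy, OpenCV 4.12 (cv2) and the standard library are available. Lean on these libraries where they do the work, as an engineer would, in place of code of your own. Each camera call takes 0.05 s, during which the arm holds its last target.

## Working session

There is one attempt and no reset: what is moved stays moved. The work goes in short steps, Python scripts to look and compute and a tool call to move; the robot and the scene stay as the last step left them, time stands still between calls to the robot, and variables do not carry over. Pictures are saved under pics/ and viewed, and the job is handed in when it is done.

Besides the shell and the picture viewer there is one more tool, called after "Emit:" in YAML: its name, and indented under it one key for each argument. servo_tool: Moves the arm, as the interface text tells. Its arguments: {"type":"object","properties":{"motion":{"type":"array"},"squeeze":{"type":"number"}},"required":["motion"]}

```bash
ls; mkdir -p pics
cat > h.py <<'E'
import numpy as np, cv2
from rig import ctrl, capture, get_calibration, ticket, search_frame, outline_of
from scipy.spatial.transform import Rotation as R
def save(n,im): cv2.imwrite('pics/'+n+'.png',im[:,:,::-1])
def cloud(cam,depth):
    c=get_calibration(cam);K=np.array(c['camera_matrix']);T=np.array(c['T'])
    v,u=np.mgrid[:depth.shape[0],:depth.shape[1]]
    p=np.stack([(u-K[0,2])/K[0,0]*depth,(v-K[1,2])/K[1,1]*depth,depth,np.ones_like(depth)],-1)
    w=(p@T.T)[...,:3]; w[depth<=0]=np.nan
    return w
E
python3 - <<'E'
from h import *
print(ctrl.sense())
for n in ('scene','top','wrist'):
    im,d=capture(n); save(n+'0',im); np.savez('pics/'+n+'0.npz',im=im,d=d,w=cloud(n,d)); print(n,np.array(get_calibration(n)['T']).round(2).tolist(),get_calibration(n)['camera_matrix'])
E
```

```text
pics
{'time_s': 0.0, 'joints': array([-1.47138794e+00,  3.13425443e-01,  1.49841738e+00, -3.47731796e-05,
        1.33097325e+00, -2.23425684e-01]), 'dq': array([ 0.00033756, -0.00161122,  0.00123527, -0.00082267,  0.00052896,
       -0.00011168]), 'tau': array([-3.59696360e-04, -4.12269008e+01, -2.59740758e+01, -1.69135060e-04,
        4.24348604e-03, -2.19018361e-06]), 'eef_pos': array([ 166.49603132, -497.59664136,  195.85507719]), 'ee_rot': array([-6.11577341e-04,  9.86999682e-01,  1.60721040e-01,  2.10527906e-05]), 'force': array([ 0.46200721, -0.35011344, -0.10219591]), 'wrist_torque': array([ 0.00648636, -0.06466705,  0.01898337]), 'grip_width': 1.0033227009817454}
scene [[-0.74, 0.47, -0.49, 1029.05], [0.67, 0.49, -0.55, 608.05], [-0.01, -0.73, -0.68, 912.72], [0.0, 0.0, 0.0, 1.0]] [[402.97005635   0.         254.17400327]
 [  0.         402.97005635 192.58431888]
 [  0.           0.           1.        ]]
top [[0.02, -0.99, 0.13, 286.71], [-1.0, -0.02, -0.01, -40.81], [0.01, -0.13, -0.99, 1450.96], [0.0, 0.0, 0.0, 1.0]] [[398.4517477    0.         261.82486128]
 [  0.         398.4517477  188.13219857]
 [  0.           0.           1.        ]]
wrist [[0.32, -0.92, -0.25, 230.49], [-0.95, -0.31, -0.08, -475.94], [-0.0, 0.26, -0.96, 373.3], [0.0, 0.0, 0.0, 1.0]] [[285.64139693   0.         256.92001464]
 [  0.         285.64139693 190.41172113]
 [  0.           0.           1.        ]]
```

View pics/scene0.png

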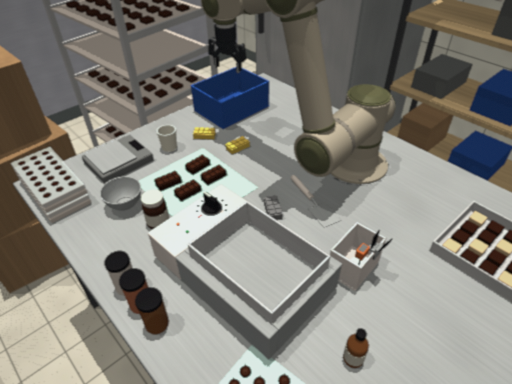

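View pics/top0.png

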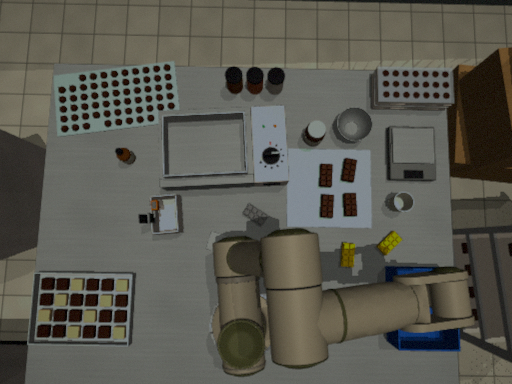

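View pics/wrist0.png

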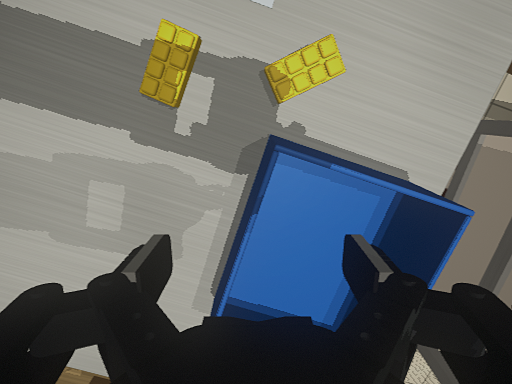

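The top view shows four brown slabs on the sheet at about (326,175), (349,170), (327,206) and (350,204). The look-alikes are one grey slab at (255,213) and two yellow ones at (347,254) and (390,242). The knob is at (271,156), the pan at (205,145), and the tub with the clip at (165,213). Next I'll measure.

Run:
```python
from h import *
w=np.load('pics/top0.npz')['w'];im=np.load('pics/top0.npz')['im']
ws=np.load('pics/scene0.npz')['w']
capture('top')
for l in ('slab2_c','clip_grip','heat_grip','melter','tub','bowl','cocoa','vanilla','cup'):
    for r in outline_of('top',l)[:9]:
        m=r['pixels']; p=w[m]; print(l,round(r['score'],2),np.round(r['bbox']),np.nanmedian(p,0).round(0),m.sum())
def rectfit(mask,name):
    p=w[mask][:,:2].astype(np.float32); p=p[~np.isnan(p).any(1)]
    print(name,cv2.minAreaRect(p))
v,u=np.mgrid[:384,:512]
reg=(u>155)&(u<255)&(v>100)&(v<195)
rectfit(reg&(abs(w[...,2]-150)<4),'rim')
reg=(u>145)&(u<185)&(v>185)&(v<240)
rectfit(reg&(abs(w[...,2]-100)<4),'tub')
reg=(u>245)&(u<295)&(v>100)&(v<190)
z=w[...,2][reg]; print(np.histogram(z[~np.isnan(z)],20))
rectfit(reg&(abs(w[...,2]-110)<4),'console')
m=reg&(w[...,2]>125)&(u>255); print('bar',m.sum(),np.nanmean(w[m],0)); rectfit(m,'bar')
save('tz',cv2.resize(im[95:265,130:380],(750,510),interpolation=cv2.INTER_CUBIC))
save('knob0',cv2.resize(im[95:195,240:300],(480,800*3//4),interpolation=cv2.INTER_CUBIC))
d=np.load('pics/scene0.npz');save('sknob',cv2.resize(d['im'][170:260,150:250],(700,600),interpolation=cv2.INTER_CUBIC))
save('sclip',cv2.resize(d['im'][210:300,310:410],(700,600),interpolation=cv2.INTER_CUBIC))
```

```text
slab2_c 0.86 [378. 230. 399. 257.] [ 291. -507.   27.] 335
slab2_c 0.82 [341. 244. 352. 270.] [ 247. -360.   27.] 361
slab2_c 0.67 [343. 160. 354. 184.] [ 549. -367.   28.] 303
slab2_c 0.57 [244. 204. 266. 224.] [385. -28.  28.] 277
clip_grip 0.66 [140. 199. 159. 225.] [367. 312. 126.] 264
heat_grip 0.61 [265. 148. 280. 165.] [574. -79. 124.] 212
melter 0.82 [157. 103. 290. 191.] [609.  87. 107.] 10235
tub 0.63 [151. 195. 188. 238.] [374. 282.  10.] 1073
bowl 0.59 [338. 108. 375. 138.] [ 728. -393.   27.] 987
bowl 0.5 [303. 124. 323. 146.] [ 667. -234.  108.] 425
bowl 0.16 [389. 191. 413. 210.] [ 434. -558.   43.] 406
cocoa 0.67 [262. 149. 276. 164.] [574. -79. 126.] 166
cocoa 0.6 [157. 104. 288. 188.] [609.  87. 107.] 10165
cocoa 0.56 [301. 122. 325. 149.] [ 667. -234.  107.] 462
vanilla 0.63 [115. 147. 136. 167.] [578. 429.  77.] 264
cup 0.89 [388. 191. 413. 211.] [ 438. -558.   44.] 425
cup 0.57 [303. 124. 324. 146.] [ 664. -235.  108.] 373
rim ((609.75439453125, 144.45042419433594), (211.10232543945312, 280.1445617675781), 4.012669563293457)
tub ((389.0555114746094, 278.7685852050781), (161.76336669921875, 98.4134292602539), 2.284945249557495)
(array([ 486,  607,   11,    8,   13,   17,   12,   15,   19,   12,   19,
         16,  130, 2530,  323,   30,   11,   13,   64,   14]), array([ -8.51094852,   0.26528165,   9.04151183,  17.817742  ,
        26.59397217,  35.37020235,  44.14643252,  52.92266269,
        61.69889287,  70.47512304,  79.25135321,  88.02758339,
        96.80381356, 105.58004374, 114.35627391, 123.13250408,
       131.90873426, 140.68496443, 149.4611946 , 158.23742478,
       167.01365495]))
console ((622.67431640625, -67.64327239990234), (271.96661376953125, 143.7006072998047), 1.444737434387207)
bar 95 [577.4425331  -80.80107291 149.09436974]
bar ((577.1893920898438, -80.01506042480469), (22.405309677124023, 49.62060546875), 1.4070875644683838)
```

View pics/tz.png

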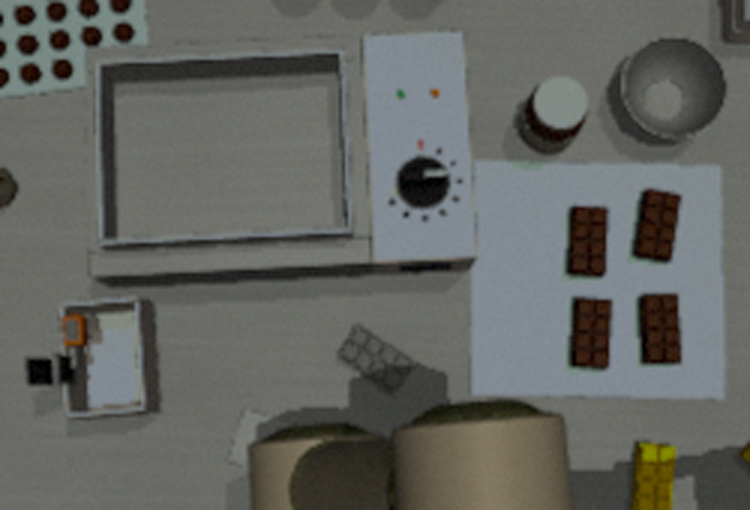

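View pics/knob0.png

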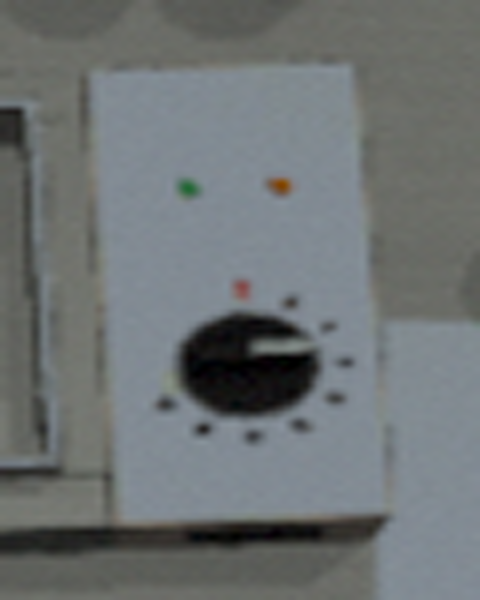

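View pics/sclip.png

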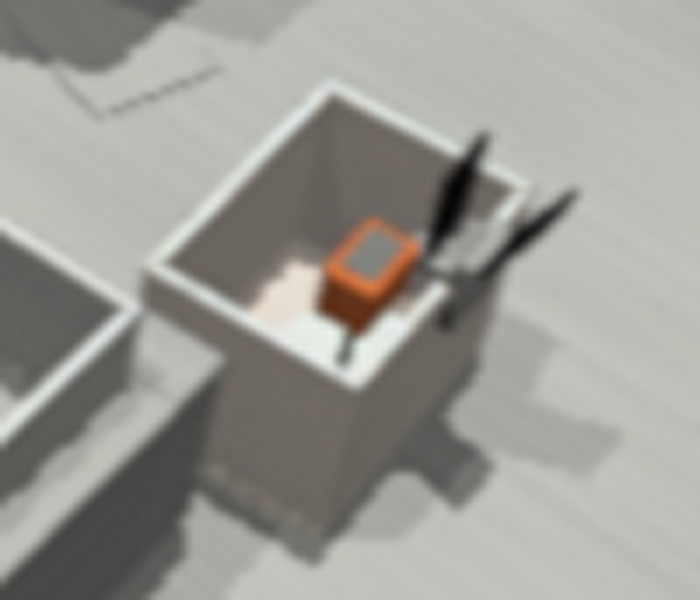

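View pics/sknob.png

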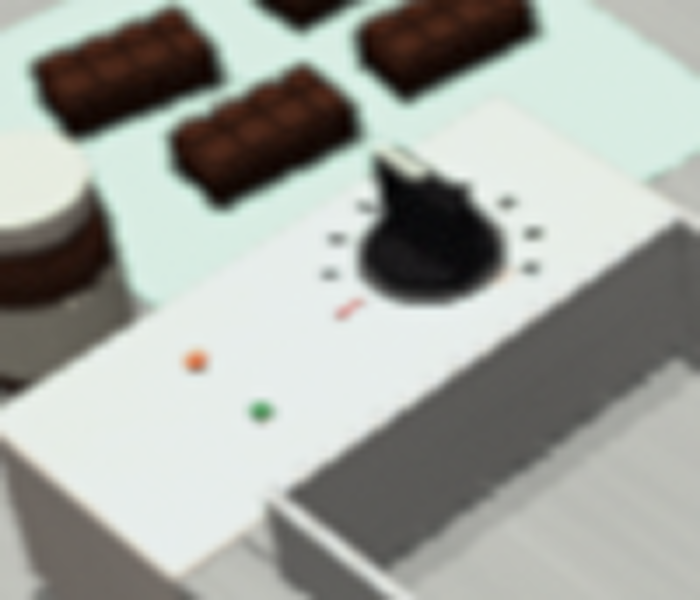

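```bash
cat >> h.py <<'E'
def pose():
    s=ctrl.sense(); q=s['ee_rot']; Rm=R.from_quat([q[1],q[2],q[3],q[0]]).as_matrix()
    return np.array(s['eef_pos']),Rm,s
def goto(x,y,z,psi,sm=None):
    """print needed shift in tool units and turns for target tool-down pose with yaw psi (deg) of tool x"""
    p,Rm,s=pose(); a=np.radians(psi)
    Rt=np.array([[np.cos(a),np.sin(a),0],[np.sin(a),-np.cos(a),0],[0,0,-1]])
    dr=np.degrees(R.from_matrix(Rm.T@Rt).as_rotvec())/10
    d=np.array([x,y,z])-p
    print('pos',p.round(1),'psi',np.degrees(np.arctan2(Rm[1,0],Rm[0,0])).round(2),'t',round(s['time_s'],2),'F',np.round(s['force'],1),'g',round(s['grip_width'],3),'j6',round(s['joints'][5],2))
    print('units: now-axes',(Rm.T@d/50).round(3),'after-turn axes',(Rt.T@d/50).round(3),'dr',dr.round(3))
E
cp h.py hh.py; python3 -c "
from h import *
goto(577,-80,300,93.5)"
```

```text
pos [ 166.5 -497.9  196.4] psi 18.5 t 0.65 F [ 0.2 -1.  -0.8] g 0.998 j6 -0.22
units: now-axes [10.437 -5.322 -2.072] after-turn axes [ 7.841  8.704 -2.072] dr [-0.  -0.  -7.5]
```

Emit:
servo_tool:
  motion:
    - {"dr": [0,0,-0.9],"delta_pos": [0,0,-0.35],"hand": 0.6}
    - {"dr": [0,0,-0.9],"delta_pos": [0,0,-0.35],"hand": 0.6}
    - {"dr": [0,0,-0.9],"delta_pos": [0,0,-0.35],"hand": 0.6}
    - {"dr": [0,0,-0.9],"delta_pos": [0,0,-0.35],"hand": 0.6}
    - {"dr": [0,0,-0.9],"delta_pos": [0,0,-0.35],"hand": 0.6}
    - {"dr": [0,0,-0.9],"delta_pos": [0,0,-0.35],"hand": 0.6}
    - {"dr": [0,0,-0.9],"delta_pos": [0,0,-0.35],"hand": 0.6}
    - {"dr": [0,0,-0.9],"delta_pos": [0,0,-0.35],"hand": 0.6}

```text
time_s: 1.65
eef_pos: [166.4, -497.3, 339.6]
ee_rot: [-0.001, 0.689, 0.724, 0.001]
force: [-0.1, -0.2, -0.1]
grip_width: 0.602
```

```bash
python3 -c "
from h import *
goto(577,-80,300,93.5)"
```

```text
pos [ 166.4 -497.3  339.6] psi 92.83 t 1.65 F [-0.1 -0.2 -0.1] g 0.602 j6 -1.52
units: now-axes [7.927 8.613 0.815] after-turn axes [7.828 8.706 0.792] dr [-0.001 -0.017 -0.067]
```

Emit:
servo_tool:
  motion:
    - {"dr": [0,0,0],"delta_pos": [0.66,0.72,0.07],"hand": 0.6}
    - {"dr": [0,0,0],"delta_pos": [0.66,0.72,0.07],"hand": 0.6}
    - {"dr": [0,0,0],"delta_pos": [0.66,0.72,0.07],"hand": 0.6}
    - {"dr": [0,0,0],"delta_pos": [0.66,0.72,0.07],"hand": 0.6}
    - {"dr": [0,0,0],"delta_pos": [0.66,0.72,0.07],"hand": 0.6}
    - {"dr": [0,0,0],"delta_pos": [0.66,0.72,0.07],"hand": 0.6}
    - {"dr": [0,0,0],"delta_pos": [0.66,0.72,0.07],"hand": 0.6}
    - {"dr": [0,0,0],"delta_pos": [0.66,0.72,0.07],"hand": 0.6}
    - {"dr": [0,0,0],"delta_pos": [0.66,0.72,0.07],"hand": 0.6}
    - {"dr": [0,0,0],"delta_pos": [0.66,0.72,0.07],"hand": 0.6}
    - {"dr": [0,0,0],"delta_pos": [0.66,0.72,0.07],"hand": 0.6}
    - {"dr": [0,0,0],"delta_pos": [0.66,0.72,0.07],"hand": 0.6}

```text
time_s: 3.15
eef_pos: [589.0, -68.7, 298.3]
ee_rot: [0.001, 0.691, 0.723, 0.0]
force: [-0.1, -0.7, 0.3]
grip_width: 0.598
```

Run:
```python
from h import *
goto(577,-80,300,93.5)
im,d=capture('wrist'); w=cloud('wrist',d); save('w1',im); np.savez('pics/w1.npz',im=im,d=d,w=w)
for r in outline_of('wrist','heat_grip'): print(r['score'],r['bbox'],np.nanmedian(w[r['pixels']],0))
im,d=capture('top'); save('t1',cv2.resize(im[60:300,60:430],(800,519)));np.savez('pics/t1.npz',im=im,d=d,w=cloud('top',d))
```

```text
pos [589.  -68.7 298.3] psi 92.62 t 3.15 F [-0.1 -0.7  0.3] g 0.598 j6 -0.36
units: now-axes [-0.214 -0.251 -0.034] after-turn axes [-0.21  -0.254 -0.034] dr [ 0.012  0.008 -0.088]
0.63 [227.4, 153.2, 270.4, 202.3] [584.65675198 -73.00137353 118.85924515]
```

View pics/w1.png

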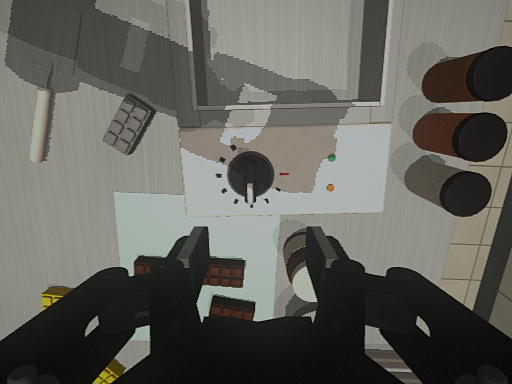

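View pics/t1.png

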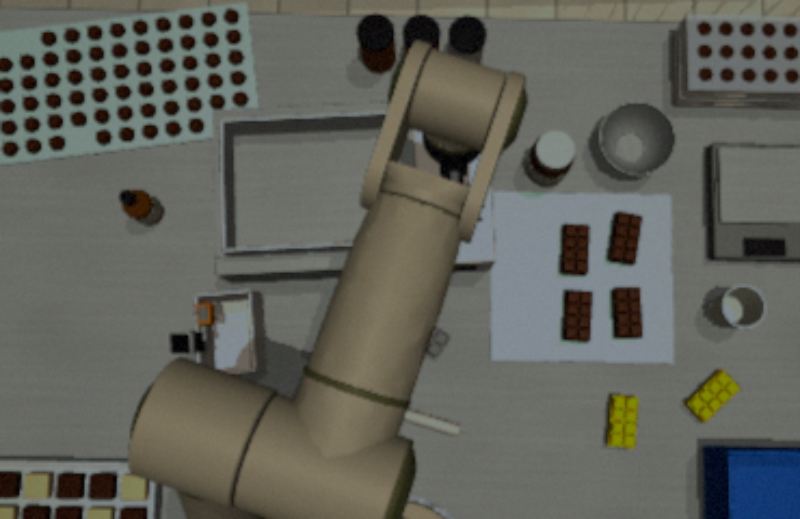

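The wrist view shows the console at (180–390, 122–217), the knob at (250,174) with its pointer down at about (251,195), and the red mark at (284,174).

Run:
```python
from h import *
f=np.load('pics/w1.npz');w=f['w'];im=f['im']
v,u=np.mgrid[:384,:512]
hsv=cv2.cvtColor(im,cv2.COLOR_RGB2HSV)
def rf(m,n):
    p=w[m][:,:2].astype(np.float32); p=p[~np.isnan(p).any(1)]; print(n,len(p),[np.round(a,2) for a in cv2.minAreaRect(p)],p.mean(0).round(1))
reg=(v<225)&(v>112)&(u>170)&(u<400)
m=reg&(abs(w[...,2]-110)<5)
m=cv2.morphologyEx(m.astype(np.uint8),cv2.MORPH_OPEN,np.ones((3,3)))>0
print('z',np.nanmedian(w[...,2][m])); rf(m,'console')
kn=(u>222)&(u<280)&(v>145)&(v<205)
for zl in (125,135,145): rf(kn&(w[...,2]>zl),'bar%d'%zl)
rf(kn&(abs(w[...,2]-119)<3.5),'disc')
# red mark, pointer
red=reg&(hsv[...,1]>120)&((hsv[...,0]<8)|(hsv[...,0]>172))&(u>265)&(u<300); rf(red,'red')
white=kn&(hsv[...,2]>130)&(w[...,2]>140); rf(white,'ptr')
# pan wall near edge: right wall rim z 150
rim=(u>180)&(u<400)&(abs(w[...,2]-150)<5)&(v<112)
p=w[rim]; print('rim right wall n',len(p))
sel=p[(p[:,1]<p[:,1].min()+8)]
l=cv2.fitLine(sel[:,:2].astype(np.float32),cv2.DIST_HUBER,0,.01,.01).ravel(); print('wall dir',np.degrees(np.arctan2(l[1],l[0])),l)
save('w1k',cv2.resize(im[140:210,215:300],(765,630),interpolation=cv2.INTER_CUBIC))
```

```text
z 108.28162836262595
console 19425 [array([627.46, -61.79]), array([269.33, 136.77]), np.float64(3.84)] [629.6 -57.5]
bar125 549 [array([583.91, -76.13]), array([13.97, 51.24]), np.float64(4.45)] [583.9 -73.3]
bar135 534 [array([583.91, -76.13]), array([13.97, 51.24]), np.float64(4.48)] [583.9 -73.9]
bar145 512 [array([583.93, -76.11]), array([13.97, 51.23]), np.float64(5.03)] [583.9 -74.7]
disc 880 [array([583.49, -74.23]), array([52.62, 50.75]), np.float64(3.22)] [584.1 -73.8]
red 18 [array([628.43, -71.99]), array([10.54,  1.92]), np.float64(4.67)] [628.4 -72.1]
ptr 108 [array([583.24, -89.27]), array([ 9.51, 25.15]), np.float64(2.52)] [584.8 -89.2]
rim right wall n 2053
wall dir 2.8413346 [9.9877065e-01 4.9570329e-02 5.6024121e+02 7.1848431e+00]
```

View pics/w1k.png

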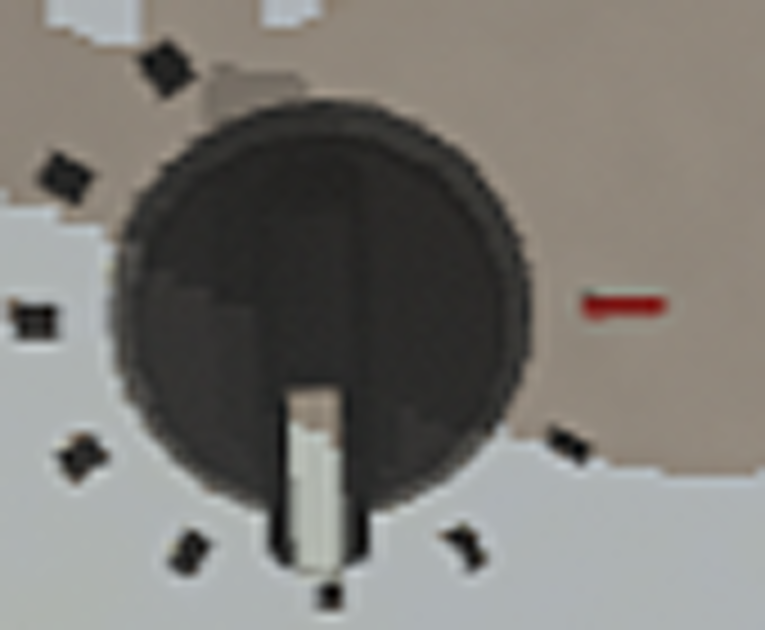

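```bash
python3 -c "
from h import *
goto(584,-75,126,94)"
```

```text
pos [588.7 -68.6 297.4] psi 92.79 t 3.3 F [-1.  -0.5  0.3] g 0.602 j6 -0.36
units: now-axes [-0.121 -0.102  3.429] after-turn axes [-0.121 -0.103  3.429] dr [ 0.004  0.004 -0.121]
```

Emit:
servo_tool:
  motion:
    - {"dr": [0,0,-0.12],"delta_pos": [-0.12,-0.1,0.43],"hand": 0.5}
    - {"dr": [0,0,0],"delta_pos": [0,0,0.6],"hand": 0.5}
    - {"dr": [0,0,0],"delta_pos": [0,0,0.6],"hand": 0.5}
    - {"dr": [0,0,0],"delta_pos": [0,0,0.6],"hand": 0.5}
    - {"dr": [0,0,0],"delta_pos": [0,0,0.5],"hand": 0.5}
    - {"dr": [0,0,0],"delta_pos": [0,0,0.2],"hand": 0.5}

```text
time_s: 4.05
eef_pos: [581.6, -81.1, 149.8]
ee_rot: [0.003, 0.684, 0.73, 0.0]
force: [-1.1, 0.6, 0.1]
grip_width: 0.495
```

```bash
python3 -c "
from h import *
goto(584,-75,126,94)
im,d=capture('wrist'); save('w2',im)"
```

```text
pos [581.6 -81.1 149.8] psi 93.69 t 4.05 F [-1.1  0.6  0.1] g 0.495 j6 -0.4
units: now-axes [0.121 0.054 0.476] after-turn axes [0.119 0.057 0.477] dr [ 0.026  0.024 -0.031]
```

View pics/w2.png

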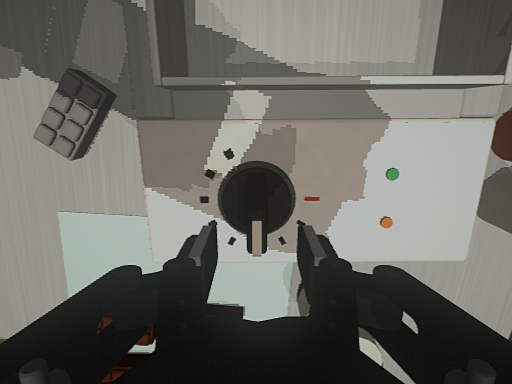

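Emit:
servo_tool:
  motion:
    - {"dr": [0,0,0],"delta_pos": [0.12,0.05,0.2],"hand": 0.5}
    - {"dr": [0,0,0],"delta_pos": [0,0,0.2],"hand": 0.5}
    - {"dr": [0,0,0],"delta_pos": [0,0,0.1],"hand": 0.5}

```text
time_s: 4.47
eef_pos: [584.6, -75.4, 124.9]
ee_rot: [0.004, 0.684, 0.729, 0.001]
force: [-0.5, 0.1, -0.2]
grip_width: 0.5
```

```bash
python3 -c "
from h import *
goto(584,-75,126,94)"
```

```text
pos [584.6 -75.4 124.9] psi 93.66 t 4.47 F [-0.5  0.1 -0.2] g 0.5 j6 -0.39
units: now-axes [ 0.008 -0.012 -0.022] after-turn axes [ 0.008 -0.012 -0.022] dr [ 0.042  0.031 -0.034]
```

Close on the bar.

Emit:
servo_tool:
  motion:
    - {"dr": [0,0,0],"delta_pos": [0,0,0],"hand": 0}
    - {"dr": [0,0,0],"delta_pos": [0,0,0],"hand": 0}
    - {"dr": [0,0,0],"delta_pos": [0,0,0],"hand": 0}
    - {"dr": [0,0,0],"delta_pos": [0,0,0],"hand": 0}
    - {"dr": [0,0,0],"delta_pos": [0,0,0],"hand": 0}
  squeeze: 35

```text
time_s: 5.1
eef_pos: [585.1, -75.5, 125.7]
ee_rot: [0.005, 0.684, 0.729, 0.001]
force: [0.5, -0.6, -0.5]
grip_width: 0.001
```

```bash
python3 -c "
from h import *
goto(584,-75,126,184)
print(pose()[2]['wrist_torque'])"
```

```text
pos [585.1 -75.5 125.7] psi 93.67 t 5.1 F [ 0.5 -0.6 -0.5] g 0.001 j6 -0.39
units: now-axes [ 0.011 -0.02  -0.007] after-turn axes [ 0.02   0.012 -0.006] dr [ 0.012  0.066 -9.033]
[ 0.01950497 -0.01582742  0.00225857]
```

```bash
python3 -c "
from h import *
im,d=capture('wrist'); save('w3',im);w=cloud('wrist',d)
print(w[150:260:10,250].round(0).tolist())
im,d=capture('scene'); save('s3',cv2.resize(im[80:300,100:370],(800,652)))"
```

```text
[[579.0, -33.0, 110.0], [579.0, -40.0, 109.0], [579.0, -47.0, 109.0], [580.0, -53.0, 112.0], [580.0, -55.0, 129.0], [580.0, -55.0, 151.0], [581.0, -59.0, 156.0], [581.0, -65.0, 156.0], [581.0, -64.0, 172.0], [581.0, -64.0, 184.0], [581.0, -64.0, 194.0]]
```

View pics/w3.png

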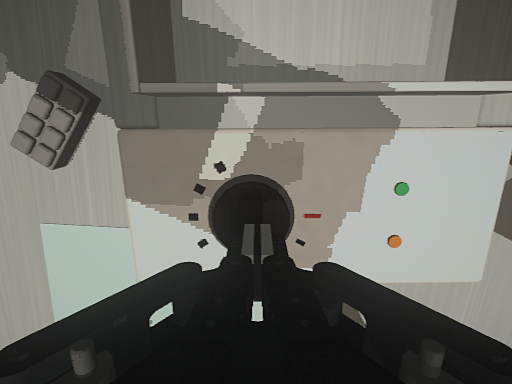

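View pics/s3.png

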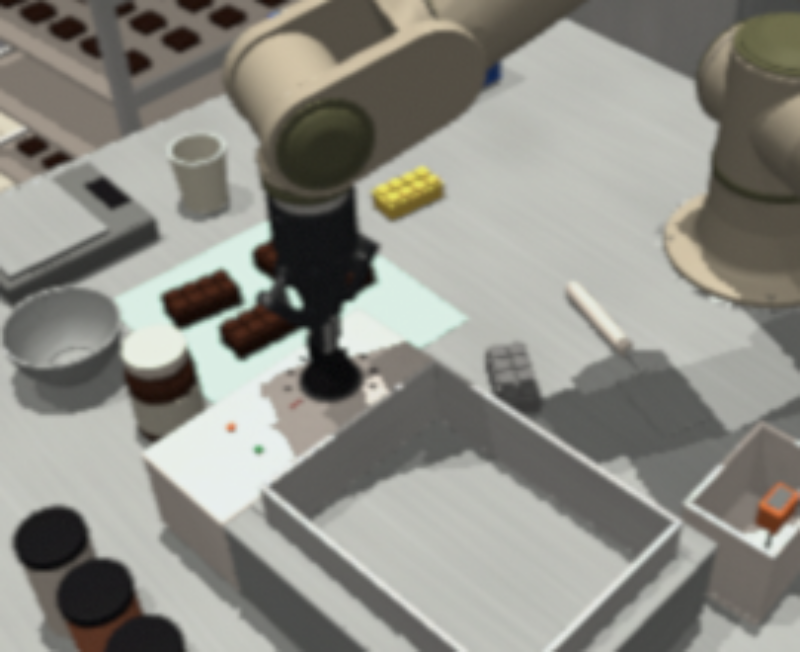

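```bash
python3 -c "
from h import *
im,d=capture('wrist'); w=cloud('wrist',d)
c=cv2.convertScaleAbs(im[160:330,190:330],alpha=3,beta=20)
save('w4',cv2.resize(c,(490,595),interpolation=cv2.INTER_CUBIC))
for v in (205,215,225,235,245): print(v,[tuple(w[v,u].round(0)) for u in range(232,282,4)])
"
```

```text
205 [(np.float64(569.0), np.float64(-70.0), np.float64(119.0)), (np.float64(571.0), np.float64(-69.0), np.float64(119.0)), (np.float64(575.0), np.float64(-57.0), np.float64(155.0)), (np.float64(577.0), np.float64(-57.0), np.float64(156.0)), (np.float64(579.0), np.float64(-57.0), np.float64(155.0)), (np.float64(582.0), np.float64(-57.0), np.float64(155.0)), (np.float64(584.0), np.float64(-56.0), np.float64(155.0)), (np.float64(586.0), np.float64(-57.0), np.float64(155.0)), (np.float64(590.0), np.float64(-68.0), np.float64(120.0)), (np.float64(593.0), np.float64(-68.0), np.float64(120.0)), (np.float64(596.0), np.float64(-68.0), np.float64(118.0)), (np.float64(598.0), np.float64(-68.0), np.float64(120.0)), (np.float64(601.0), np.float64(-67.0), np.float64(120.0))]
215 [(np.float64(569.0), np.float64(-77.0), np.float64(119.0)), (np.float64(572.0), np.float64(-76.0), np.float64(120.0)), (np.float64(575.0), np.float64(-63.0), np.float64(156.0)), (np.float64(578.0), np.float64(-62.0), np.float64(156.0)), (np.float64(580.0), np.float64(-63.0), np.float64(155.0)), (np.float64(582.0), np.float
[... 2053 characters left out ...]
at64(575.0), np.float64(-69.0), np.float64(180.0)), (np.float64(577.0), np.float64(-68.0), np.float64(181.0)), (np.float64(579.0), np.float64(-64.0), np.float64(188.0)), (np.float64(581.0), np.float64(-64.0), np.float64(189.0)), (np.float64(582.0), np.float64(-64.0), np.float64(189.0)), (np.float64(584.0), np.float64(-63.0), np.float64(189.0)), (np.float64(586.0), np.float64(-63.0), np.float64(189.0)), (np.float64(587.0), np.float64(-63.0), np.float64(190.0)), (np.float64(589.0), np.float64(-63.0), np.float64(190.0)), (np.float64(592.0), np.float64(-67.0), np.float64(181.0)), (np.float64(594.0), np.float64(-67.0), np.float64(180.0)), (np.float64(595.0), np.float64(-66.0), np.float64(182.0))]
```

View pics/w4.png

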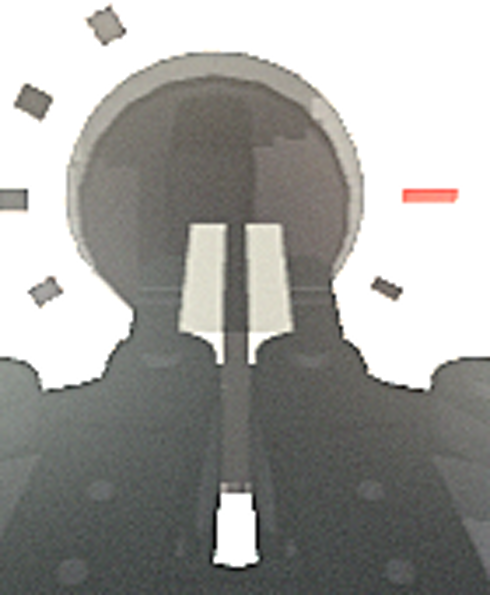

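```bash
python3 -c "
from h import *
w=np.load('pics/w1.npz')['w']
for v in range(222,290,6): print(v,w[v,180:210:5].round(0).tolist())
im,d=capture('scene'); w=cloud('scene',d);np.savez('pics/s4.npz',im=im,d=d,w=w)
c=cv2.convertScaleAbs(im[130:230,170:250],alpha=1.6,beta=20)
save('s4',cv2.resize(c,(640,800*1)[:2] if 0 else (480,600),interpolation=cv2.INTER_CUBIC))
"
```

```text
222 [[462.0, -191.0, -1.0], [471.0, -191.0, -1.0], [480.0, -191.0, -3.0], [489.0, -190.0, -0.0], [498.0, -190.0, -2.0], [507.0, -189.0, -1.0]]
228 [[462.0, -202.0, -1.0], [471.0, -202.0, -0.0], [480.0, -202.0, -1.0], [561.0, -54.0, 342.0], [563.0, -54.0, 342.0], [566.0, -54.0, 342.0]]
234 [[462.0, -214.0, -1.0], [470.0, -214.0, -2.0], [560.0, -54.0, 349.0], [562.0, -55.0, 348.0], [564.0, -54.0, 349.0], [566.0, -57.0, 343.0]]
240 [[554.0, -59.0, 347.0], [557.0, -58.0, 348.0], [561.0, -55.0, 354.0], [563.0, -55.0, 355.0], [566.0, -54.0, 355.0], [566.0, -60.0, 343.0]]
246 [[556.0, -59.0, 353.0], [560.0, -54.0, 361.0], [563.0, -54.0, 361.0], [565.0, -54.0, 361.0], [566.0, -57.0, 355.0], [566.0, -63.0, 344.0]]
252 [[559.0, -55.0, 366.0], [561.0, -55.0, 365.0], [564.0, -54.0, 367.0], [566.0, -55.0, 366.0], [566.0, -60.0, 356.0], [566.0, -65.0, 345.0]]
258 [[561.0, -54.0, 372.0], [563.0, -54.0, 371.0], [565.0, -54.0, 373.0], [566.0, -57.0, 367.0], [566.0, -62.0, 358.0], [567.0, -68.0, 347.0]]
264 [[563.0, -53.0, 378.0], [563.0, -56.0, 373.0], [565.0, -57.0, 372.0], [566.0, -60.0, 367.0], [566.0, -65.0, 358.0], [566.0, -71.0, 346.0]]
270 [[564.0, -53.0, 383.0], [563.0, -58.0, 374.0], [565.0, -59.0, 373.0], [566.0, -61.0, 369.0], [566.0, -67.0, 359.0], [567.0, -74.0, 348.0]]
276 [[565.0, -53.0, 386.0], [567.0, -53.0, 387.0], [565.0, -62.0, 373.0], [566.0, -64.0, 369.0], [567.0, -70.0, 360.0], [511.0, -281.0, 25.0]]
282 [[566.0, -53.0, 390.0], [567.0, -53.0, 390.0], [565.0, -65.0, 373.0], [566.0, -66.0, 370.0], [567.0, -72.0, 361.0], [512.0, -292.0, 27.0]]
288 [[569.0, -48.0, 401.0], [570.0, -48.0, 401.0], [571.0, -48.0, 400.0], [566.0, -69.0, 370.0], [567.0, -75.0, 360.0], [507.0, -324.0, -2.0]]
```

View pics/s4.png

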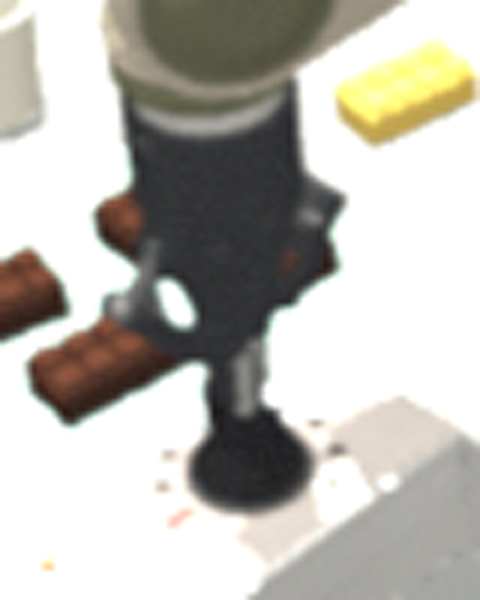

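```bash
python3 -c "
from h import *
print(ctrl.hold_point_z,[a for a in dir(ctrl) if a[0]!='_'])
w=np.load('pics/s4.npz')['w']
for v in range(150,205,4): print(v,w[v,196:222:4].round(0).tolist())
"
```

```text
18.700000000000003 ['PlanningError', 'hold_point_z', 'sense']
150 [[615.0, -66.0, 336.0], [609.0, -57.0, 338.0], [603.0, -48.0, 340.0], [594.0, -46.0, 337.0], [582.0, -46.0, 330.0], [578.0, -36.0, 333.0], [nan, nan, nan]]
154 [[620.0, -59.0, 331.0], [613.0, -53.0, 330.0], [607.0, -45.0, 332.0], [600.0, -39.0, 332.0], [591.0, -35.0, 328.0], [579.0, -36.0, 322.0], [562.0, -44.0, 309.0]]
158 [[621.0, -61.0, 318.0], [615.0, -52.0, 320.0], [608.0, -46.0, 320.0], [602.0, -38.0, 321.0], [592.0, -36.0, 317.0], [579.0, -37.0, 309.0], [565.0, -41.0, 299.0]]
162 [[620.0, -66.0, 302.0], [615.0, -56.0, 305.0], [609.0, -47.0, 307.0], [601.0, -41.0, 307.0], [593.0, -36.0, 305.0], [582.0, -36.0, 299.0], [548.0, -66.0, 263.0]]
166 [[622.0, -65.0, 292.0], [616.0, -55.0, 294.0], [610.0, -47.0, 296.0], [603.0, -40.0, 296.0], [593.0, -38.0, 291.0], [568.0, -57.0, 267.0], [546.0, -70.0, 246.0]]
170 [[622.0, -67.0, 278.0], [616.0, -58.0, 279.0], [604.0, -59.0, 272.0], [592.0, -60.0, 265.0], [577.0, -64.0, 254.0], [571.0, -55.0, 256.0], [547.0, -70.0, 233.0]]
174 [[625.0, -65.0, 268.0], [616.0, -61.0, 265.0
[... 584 characters left out ...]
 0.0], [507.0, -134.0, 110.0]]
190 [[515.0, -262.0, 14.0], [502.0, -260.0, 7.0], [612.0, -58.0, 210.0], [596.0, -65.0, 195.0], [585.0, -62.0, 191.0], [527.0, -128.0, 111.0], [519.0, -120.0, 111.0]]
194 [[518.0, -261.0, -1.0], [508.0, -253.0, -2.0], [589.0, -98.0, 154.0], [596.0, -66.0, 180.0], [587.0, -62.0, 177.0], [539.0, -113.0, 113.0], [529.0, -107.0, 110.0]]
198 [[531.0, -244.0, 1.0], [581.0, -135.0, 108.0], [590.0, -99.0, 139.0], [589.0, -81.0, 150.0], [583.0, -70.0, 154.0], [576.0, -61.0, 156.0], [539.0, -94.0, 110.0]]
202 [[600.0, -129.0, 109.0], [592.0, -120.0, 110.0], [590.0, -103.0, 120.0], [589.0, -83.0, 134.0], [586.0, -67.0, 143.0], [581.0, -55.0, 148.0], [550.0, -81.0, 110.0]]
```

The fingers shut above the bar: both cameras put the shut tips at z≈160–165 while the reported TCP is 126. So the real tips sit about 35–39 mm behind the reported TCP. I'll open up, go lower in small steps and watch the force.

Emit:
servo_tool:
  motion:
    - {"dr": [0,0,0],"delta_pos": [0,0,0],"hand": 0.5}
    - {"dr": [0,0,0],"delta_pos": [0,0,0],"hand": 0.5}
    - {"dr": [0,0,0],"delta_pos": [0,0,0],"hand": 0.5}
    - {"dr": [0,0,0],"delta_pos": [0,0,0.2],"hand": 0.5}
    - {"dr": [0,0,0],"delta_pos": [0,0,0.2],"hand": 0.5}

```text
time_s: 5.92
eef_pos: [585.3, -75.7, 104.7]
ee_rot: [0.005, 0.684, 0.729, 0.001]
force: [-0.1, -0.2, -0.4]
grip_width: 0.498
```

```bash
python3 -c "
from h import *
goto(584,-75,87,94)
im,d=capture('wrist'); w=cloud('wrist',d)
c=cv2.convertScaleAbs(im[150:330,150:360],alpha=3,beta=20)
save('w5',cv2.resize(c,(700,600),interpolation=cv2.INTER_CUBIC))
for v in range(214,260,5): print(v,w[v,205:225:4].round(0).tolist())
"
```

```text
pos [585.3 -75.7 104.7] psi 93.67 t 5.92 F [-0.1 -0.2 -0.4] g 0.498 j6 -0.39
units: now-axes [ 0.017 -0.029  0.354] after-turn axes [ 0.015 -0.026  0.354] dr [ 0.052  0.036 -0.033]
214 [[552.0, -72.0, 110.0], [555.0, -72.0, 109.0], [558.0, -69.0, 118.0], [561.0, -68.0, 119.0], [563.0, -68.0, 118.0]]
219 [[552.0, -75.0, 110.0], [556.0, -72.0, 118.0], [558.0, -72.0, 118.0], [561.0, -72.0, 117.0], [563.0, -72.0, 118.0]]
224 [[552.0, -79.0, 110.0], [556.0, -76.0, 117.0], [559.0, -75.0, 118.0], [561.0, -75.0, 117.0], [564.0, -74.0, 119.0]]
229 [[559.0, -65.0, 149.0], [561.0, -65.0, 150.0], [563.0, -65.0, 149.0], [561.0, -78.0, 119.0], [564.0, -78.0, 119.0]]
234 [[560.0, -65.0, 155.0], [562.0, -64.0, 156.0], [563.0, -67.0, 150.0], [561.0, -81.0, 119.0], [564.0, -81.0, 119.0]]
239 [[561.0, -65.0, 161.0], [562.0, -65.0, 160.0], [563.0, -69.0, 152.0], [561.0, -85.0, 117.0], [564.0, -85.0, 118.0]]
244 [[562.0, -65.0, 166.0], [563.0, -66.0, 163.0], [563.0, -71.0, 152.0], [561.0, -88.0, 118.0], [564.0, -88.0, 118.0]]
249 [[562.0, -65.0, 170.0], [563.0, -68.0, 163.0], [563.0, -74.0, 153.0], [564.0, -80.0, 140.0], [564.0, -91.0, 119.0]]
254 [[563.0, -66.0, 173.0], [563.0, -71.0, 164.0], [564.0, -76.0, 154.0], [564.0, -83.0, 140.0], [564.0, -95.0, 118.0]]
259 [[563.0, -67.0, 174.0], [563.0, -73.0, 164.0], [564.0, -78.0, 155.0], [561.0, -103.0, 110.0], [564.0, -99.0, 118.0]]
```

View pics/w5.png

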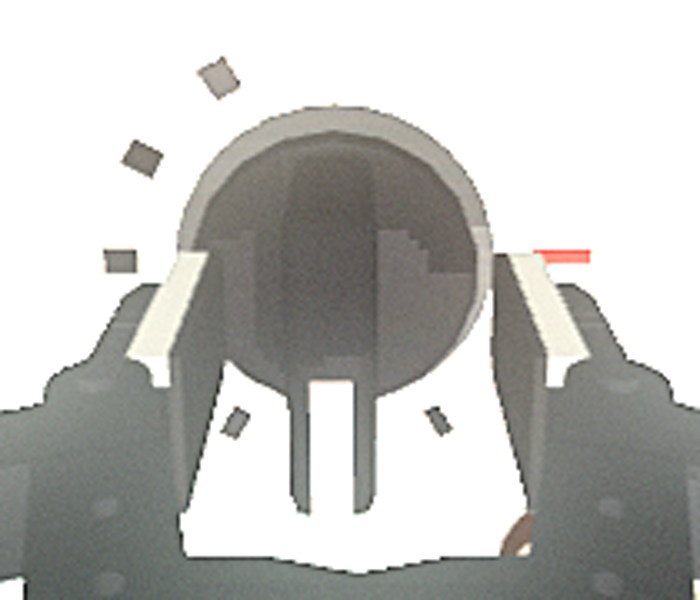

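Emit:
servo_tool:
  motion:
    - {"dr": [0,0,0],"delta_pos": [0,-0.02,0.12],"hand": 0.5}
    - {"dr": [0,0,0],"delta_pos": [0,0,0.06],"hand": 0.3}
    - {"dr": [0,0,0],"delta_pos": [0,0,0],"hand": 0.1}
    - {"dr": [0,0,0],"delta_pos": [0,0,0],"hand": 0}
    - {"dr": [0,0,0],"delta_pos": [0,0,0],"hand": 0}
    - {"dr": [0,0,0],"delta_pos": [0,0,0],"hand": 0}
  squeeze: 35

```text
time_s: 6.72
eef_pos: [581.1, -75.6, 93.2]
ee_rot: [0.002, 0.684, 0.73, -0.002]
force: [-0.8, 0.9, -1.5]
grip_width: 0.155
```

```bash
python3 -c "
from h import *
goto(584,-75,95,184)
print(pose()[2]['wrist_torque'])
im,d=capture('wrist'); w=cloud('wrist',d)
c=cv2.convertScaleAbs(im[150:330,150:360],alpha=3,beta=20)
save('w6',cv2.resize(c,(700,600),interpolation=cv2.INTER_CUBIC))
"
```

```text
pos [581.1 -75.6  93.2] psi 93.7 t 6.72 F [-0.8  0.9 -1.5] g 0.155 j6 -0.39
units: now-axes [ 0.008  0.058 -0.036] after-turn axes [-0.058  0.008 -0.036] dr [-0.021  0.02  -9.03 ]
[-0.02580037  0.07020781  0.00581002]
```

View pics/w6.png

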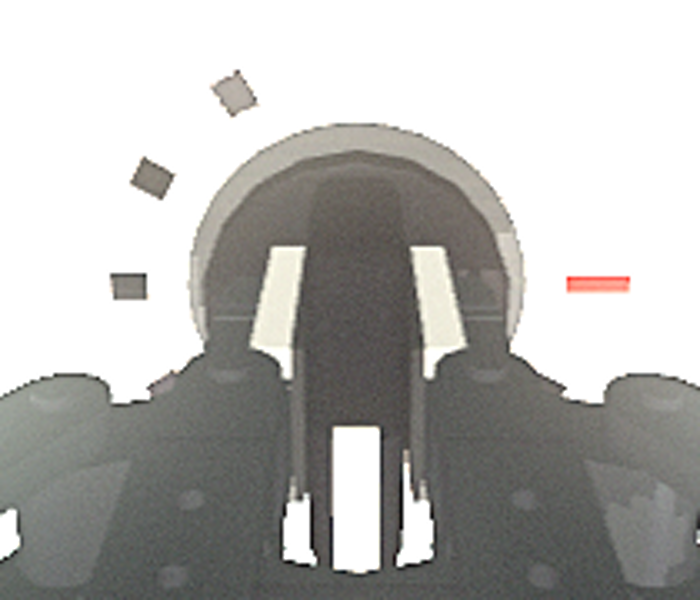

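Emit:
servo_tool:
  motion:
    - {"dr": [0,0,-0.9],"delta_pos": [0,0,0],"hand": 0}
    - {"dr": [0,0,-0.9],"delta_pos": [0,0,0],"hand": 0}
    - {"dr": [0,0,-0.9],"delta_pos": [0,0,0],"hand": 0}
    - {"dr": [0,0,-0.9],"delta_pos": [0,0,0],"hand": 0}
    - {"dr": [0,0,-0.9],"delta_pos": [0,0,0],"hand": 0}
    - {"dr": [0,0,-0.9],"delta_pos": [0,0,0],"hand": 0}
    - {"dr": [0,0,-0.9],"delta_pos": [0,0,0],"hand": 0}
    - {"dr": [0,0,-0.9],"delta_pos": [0,0,0],"hand": 0}
    - {"dr": [0,0,-0.9],"delta_pos": [0,0,0],"hand": 0}
    - {"dr": [0,0,-0.9],"delta_pos": [0,0,0],"hand": 0}

```text
time_s: 8.02
eef_pos: [575.1, -81.8, 93.2]
ee_rot: [-0.008, -0.055, 0.998, -0.006]
force: [-3.0, -3.2, 0.5]
grip_width: 0.156
```

```bash
python3 -c "
from h import *
goto(581,-75.5,95,184)
print(pose()[2]['wrist_torque'])
im,d=capture('wrist'); w=cloud('wrist',d)
c=cv2.convertScaleAbs(im[100:330,130:380],alpha=3,beta=20)
save('w7',cv2.resize(c,(700,600),interpolation=cv2.INTER_CUBIC))
"
```

```text
pos [575.1 -81.8  93.2] psi -173.72 t 8.03 F [-3.  -3.2  0.5] g 0.156 j6 -2.01
units: now-axes [-0.13   0.111 -0.039] after-turn axes [-0.126  0.117 -0.035] dr [-0.063 -0.091  0.228]
[-0.22929497  0.15131838 -1.22666502]
```

View pics/w7.png

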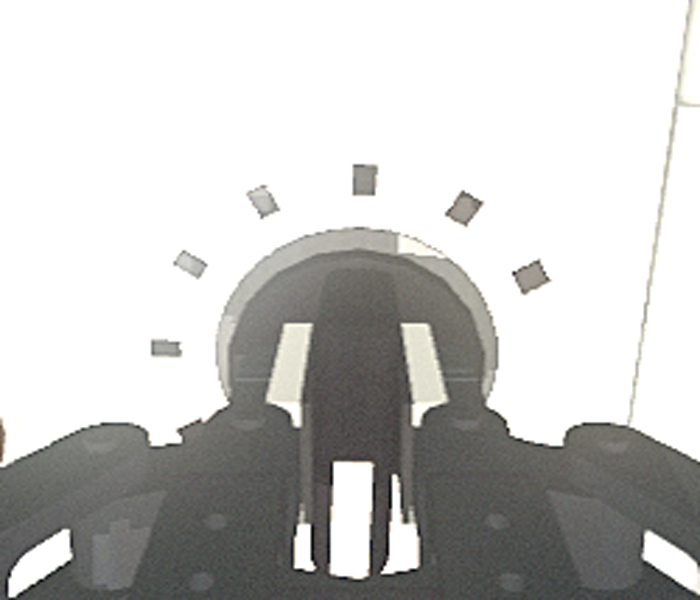

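Emit:
servo_tool:
  motion:
    - {"dr": [0,0,0.2],"delta_pos": [0,0,0],"hand": 0}
    - {"dr": [0,0,0],"delta_pos": [0,0,0],"hand": 0.2}
    - {"dr": [0,0,0],"delta_pos": [0,0,0],"hand": 0.4}
    - {"dr": [0,0,0],"delta_pos": [0,0,0],"hand": 0.5}
    - {"dr": [0,0,0],"delta_pos": [0,0,0],"hand": 0.5}

```text
time_s: 8.7
eef_pos: [575.7, -81.3, 93.7]
ee_rot: [-0.007, -0.037, 0.999, -0.006]
force: [-0.3, -0.7, 0.2]
grip_width: 0.499
```

```bash
python3 -c "
from h import *
goto(581,-75.5,95,184)
print(pose()[2]['wrist_torque'])
im,d=capture('wrist'); w=cloud('wrist',d); np.savez('pics/w8.npz',im=im,d=d,w=w)
c=cv2.convertScaleAbs(im[100:330,130:380],alpha=3,beta=20)
save('w8',cv2.resize(c,(700,600),interpolation=cv2.INTER_CUBIC))
"
```

```text
pos [575.7 -81.3  93.7] psi -175.72 t 8.7 F [-0.3 -0.7  0.2] g 0.499 j6 -1.97
units: now-axes [-0.115  0.107 -0.028] after-turn axes [-0.115  0.108 -0.025] dr [-0.061 -0.082  0.028]
[ 0.01277933  0.02823868 -0.01486989]
```

View pics/w8.png

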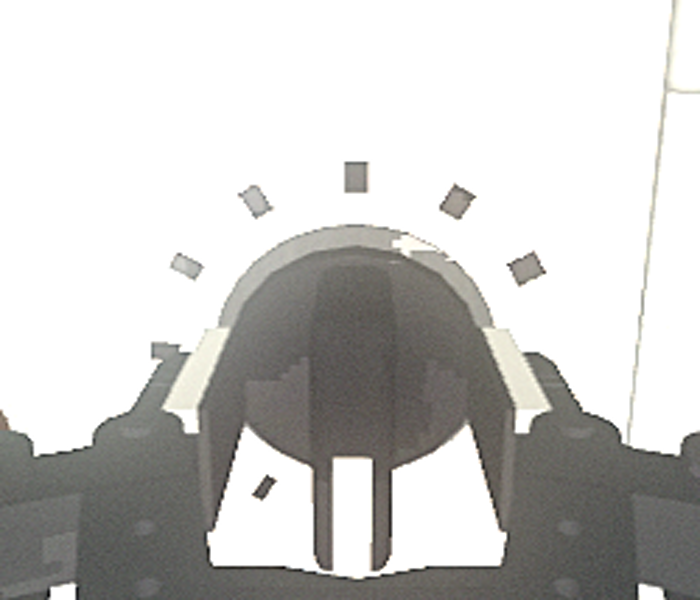

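```bash
python3 -c "
from h import *
f=np.load('pics/w8.npz');w=f['w']
v,u=np.mgrid[:384,:512]
m=(v>195)&(v<250)&(u>235)&(u<280)&(abs(w[...,2]-156)<4)
p=w[m][:,:2].astype(np.float32);print(len(p),cv2.minAreaRect(p),p.mean(0))
w=np.load('pics/w1.npz')['w'];
"
```

```text
878 ((563.5209350585938, -81.90045166015625), (14.071514129638672, 13.711216926574707), 5.061377048492432) [562.82666 -81.78845]
```

```bash
cat >> h.py <<'E'
def slabs(im,w,zmin=15,zmax=45):
    hsv=cv2.cvtColor(im,cv2.COLOR_RGB2HSV)
    m=((hsv[...,2]<130)&(hsv[...,1]>80)&((hsv[...,0]<15)|(hsv[...,0]>170))&(w[...,2]>zmin)&(w[...,2]<zmax)).astype(np.uint8)
    m=cv2.morphologyEx(m,cv2.MORPH_CLOSE,np.ones((5,5)))
    n,l,st,c=cv2.connectedComponentsWithStats(m)
    out=[]
    for i in range(1,n):
        if st[i,4]<80: continue
        p=w[(l==i)&(w[...,2]>zmin)&(w[...,2]<zmax)][:,:2].astype(np.float32)
        r=cv2.minAreaRect(p); (cx,cy),(a,b),t=r
        if a<b: t-=90; a,b=b,a
        t=(t+90)%180-90
        out.append((c[i].round(0).tolist(),round(cx,1),round(cy,1),round(a,1),round(b,1),round(t,1)))
    return out
E
python3 - <<'E'
from h import *
for n in('top0','t1'):
    f=np.load('pics/%s.npz'%n)
    for s in slabs(f['im'],f['w'],22,40): print(s)
E
```

```text
([349.0, 170.0], 553.0, -369.9, 82.0, 41.9, -9.2)
([326.0, 175.0], 532.4, -284.6, 81.6, 40.9, 0.1)
([350.0, 204.0], 427.7, -371.5, 80.1, 44.1, 2.7)
([327.0, 206.0], 420.9, -287.7, 77.3, 40.9, -0.2)
([52.0, 289.0], 104.3, 661.4, 91.1, 85.3, -89.1)
([99.0, 284.0], 130.2, 505.3, 89.4, 35.9, 88.2)
([75.0, 308.0], 50.0, 583.8, 141.5, 88.0, -89.3)
([115.0, 311.0], 51.8, 454.0, 89.0, 88.7, 90.0)
([50.0, 331.0], -27.9, 662.3, 88.7, 34.1, -89.4)
([96.0, 332.0], -28.6, 506.2, 88.0, 36.7, 88.5)
([349.0, 170.0], 553.3, -369.4, 83.4, 42.6, -8.1)
([326.0, 175.0], 532.0, -284.4, 81.5, 40.7, -0.2)
([350.0, 204.0], 427.8, -371.8, 80.2, 44.4, 1.7)
([327.0, 206.0], 420.7, -287.6, 76.9, 40.4, 0.3)
([51.0, 289.0], 104.2, 661.2, 87.8, 86.3, 89.5)
([99.0, 284.0], 131.3, 505.6, 87.6, 36.5, 88.2)
([75.0, 308.0], 50.0, 583.7, 141.8, 87.6, -88.7)
([121.0, 300.0], 78.9, 427.0, 35.6, 34.0, -88.2)
([112.0, 316.0], 25.2, 454.6, 85.1, 34.8, -89.2)
([50.0, 331.0], -27.9, 662.5, 89.6, 34.2, -89.1)
([96.0, 332.0], -28.0, 505.5, 89.2, 36.1, 89.5)
```

Emit:
servo_tool:
  motion:
    - {"dr": [0,0,0],"delta_pos": [0,0,-0.5],"hand": 0.5}
    - {"dr": [0,0,0],"delta_pos": [0,0,-0.8],"hand": 0.5}
    - {"dr": [0,0,0],"delta_pos": [0,0,-0.8],"hand": 0.7}
    - {"dr": [0,0,0],"delta_pos": [0,0,-0.8],"hand": 0.7}
    - {"dr": [0,0,0],"delta_pos": [0,0,-0.8],"hand": 0.7}

```text
time_s: 9.38
eef_pos: [577.0, -78.6, 281.3]
ee_rot: [-0.01, -0.037, 0.999, -0.004]
force: [0.3, -0.3, -0.3]
grip_width: 0.697
```

```bash
python3 -c "
from h import *
goto(570,-180,230,0)"
```

```text
pos [577.  -78.6 281.3] psi -175.72 t 9.38 F [ 0.3 -0.3 -0.3] g 0.697 j6 -1.97
units: now-axes [ 0.27  -2.004  1.047] after-turn axes [-0.14   2.028  1.025] dr [  0.178  -0.077 -17.571]
```

```bash
python3 -c "
from h import *
goto(534,-284,140,180)"
```

```text
pos [577.  -78.6 281.3] psi -175.72 t 9.38 F [ 0.3 -0.3 -0.3] g 0.697 j6 -1.97
units: now-axes [ 1.105 -4.01   2.88 ] after-turn axes [ 0.86  -4.108  2.825] dr [-0.05  -0.116  0.428]
```

Emit:
servo_tool:
  motion:
    - {"dr": [-0.05,-0.1,0.43],"delta_pos": [0,0,0],"hand": 0.7}
    - {"dr": [0,0,0],"delta_pos": [0.1,-0.58,0.1],"hand": 0.7}
    - {"dr": [0,0,0],"delta_pos": [0.12,-0.58,0.2],"hand": 0.7}
    - {"dr": [0,0,0],"delta_pos": [0.12,-0.58,0.4],"hand": 0.7}
    - {"dr": [0,0,0],"delta_pos": [0.12,-0.58,0.5],"hand": 0.7}
    - {"dr": [0,0,0],"delta_pos": [0.12,-0.58,0.5],"hand": 0.7}
    - {"dr": [0,0,0],"delta_pos": [0.12,-0.58,0.5],"hand": 0.7}
    - {"dr": [0,0,0],"delta_pos": [0.12,-0.58,0.5],"hand": 0.7}

```text
time_s: 10.38
eef_pos: [537.7, -286.7, 149.1]
ee_rot: [0.005, -0.001, 1.0, -0.002]
force: [1.1, -0.7, 0.6]
grip_width: 0.702
```

```bash
cat >> h.py <<'E'
def look(n,x,y,z,psi):
    im,d=capture('wrist'); goto(x,y,z,psi)
    w=cloud('wrist',d); np.savez('pics/%s.npz'%n,im=im,d=d,w=w); save(n,cv2.convertScaleAbs(im,alpha=1.5))
    return im,w
E
python3 - <<'E'
from h import *
im,w=look('w9',534,-284,0,180)
for s in slabs(im,w,15,45): print(s)
E
```

```text
pos [ 535.5 -289.1  145.2] psi 179.92 t 10.43 F [-1.9 -2.1 -3.5] g 0.701 j6 -2.26
units: now-axes [0.045 0.11  2.903] after-turn axes [0.031 0.103 2.904] dr [-0.014  0.028 -0.008]
([255.0, 55.0], 418.7, -290.3, 82.6, 42.7, -3.0)
([169.0, 62.0], 424.7, -373.8, 83.2, 42.3, 2.1)
([258.0, 169.0], 530.9, -287.3, 81.9, 42.2, -3.0)
([181.0, 188.0], 551.7, -372.2, 81.5, 42.0, -8.8)
```

View pics/w9.png

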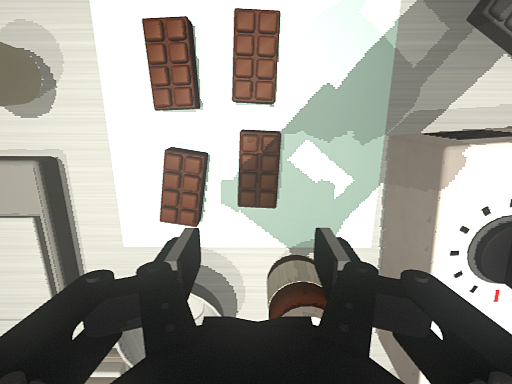

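Emit:
servo_tool:
  motion:
    - {"dr": [0,0,0.15],"delta_pos": [0.09,0.04,0.3],"hand": 0.75}
    - {"dr": [0,0,0],"delta_pos": [0,0,0.6],"hand": 0.75}
    - {"dr": [0,0,0],"delta_pos": [0,0,0.6],"hand": 0.75}
    - {"dr": [0,0,0],"delta_pos": [0,0,0.5],"hand": 0.75}
    - {"dr": [0,0,0],"delta_pos": [0,0,0.4],"hand": 0.75}
    - {"dr": [0,0,0],"delta_pos": [0,0,0.2],"hand": 0.75}
    - {"dr": [0,0,0],"delta_pos": [0,0,0],"hand": 0.75}

```text
time_s: 11.3
eef_pos: [531.4, -288.1, 11.3]
ee_rot: [0.002, 0.015, 1.0, -0.001]
force: [0.0, 0.5, 1.2]
grip_width: 0.751
```

Run:
```python
from h import *
im,w=look('w10',531,-287.3,-26,178.5)
for s in slabs(im,w,15,45): print(s)
```

```text
pos [ 531.7 -288.3   11.9] psi 178.25 t 11.35 F [ 0.1 -0.3 -0.1] g 0.75 j6 -2.23
units: now-axes [0.019 0.023 0.758] after-turn axes [0.015 0.02  0.758] dr [-0.017  0.033 -0.025]
([94.0, 60.0], 438.1, -371.7, 63.2, 44.1, 2.5)
([248.0, 53.0], 436.7, -289.5, 52.9, 43.4, -2.6)
([233.0, 165.0], 495.3, -299.3, 10.9, 5.4, 89.5)
([264.0, 230.0], 534.2, -285.0, 81.4, 42.8, -3.1)
([127.0, 235.0], 540.7, -367.7, 54.0, 42.8, -9.4)
```

View pics/w10.png

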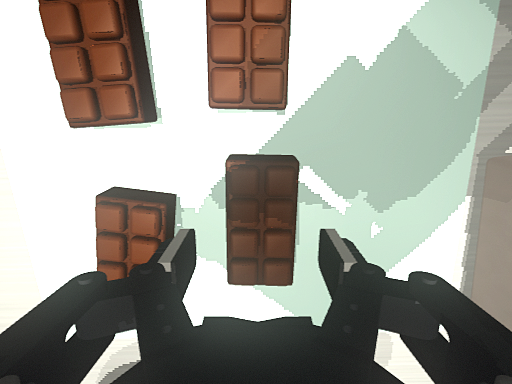

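Emit:
servo_tool:
  motion:
    - {"dr": [0,0,0],"delta_pos": [0,0.04,0.25],"hand": 0.72}
    - {"dr": [0,0,0],"delta_pos": [0,0,0.2],"hand": 0.72}
    - {"dr": [0,0,0],"delta_pos": [0,0,0.12],"hand": 0.72}
    - {"dr": [0,0,0],"delta_pos": [0,0,0.05],"hand": 0.72}
    - {"dr": [0,0,0],"delta_pos": [0,0,0],"hand": 0.72}

```text
time_s: 11.98
eef_pos: [532.6, -286.8, -19.8]
ee_rot: [0.004, 0.015, 1.0, -0.002]
force: [-0.4, -0.3, 0.1]
grip_width: 0.72
```

Run:
```python
from h import *
im,w=look('w11',531,-287.3,-26,178.5)
for v in (225,232,240,250,260): print(v,w[v,165:200:5].round(0).tolist())
```

```text
pos [ 532.7 -286.8  -19.7] psi 178.25 t 12.03 F [ 0.6  0.1 -0.2] g 0.716 j6 -2.23
units: now-axes [ 0.035 -0.01   0.126] after-turn axes [ 0.034 -0.01   0.127] dr [-0.026  0.045 -0.025]
225 [[528.0, -340.0, 2.0], [530.0, -338.0, -0.0], [529.0, -334.0, 1.0], [529.0, -331.0, 1.0], [529.0, -328.0, 1.0], [530.0, -326.0, 0.0], [529.0, -322.0, 1.0]]
232 [[534.0, -341.0, 0.0], [534.0, -338.0, 0.0], [534.0, -335.0, 1.0], [520.0, -322.0, 31.0], [521.0, -320.0, 30.0], [521.0, -318.0, 30.0], [523.0, -317.0, 25.0]]
240 [[538.0, -341.0, 1.0], [525.0, -328.0, 31.0], [521.0, -323.0, 39.0], [521.0, -321.0, 38.0], [521.0, -318.0, 40.0], [522.0, -317.0, 36.0], [527.0, -317.0, 27.0]]
250 [[525.0, -327.0, 41.0], [521.0, -322.0, 49.0], [521.0, -320.0, 49.0], [522.0, -318.0, 47.0], [522.0, -316.0, 46.0], [526.0, -316.0, 39.0], [532.0, -317.0, 27.0]]
260 [[521.0, -321.0, 57.0], [521.0, -319.0, 58.0], [521.0, -317.0, 57.0], [522.0, -316.0, 54.0], [527.0, -317.0, 47.0], [531.0, -317.0, 39.0], [536.0, -317.0, 30.0]]
```

View pics/w11.png

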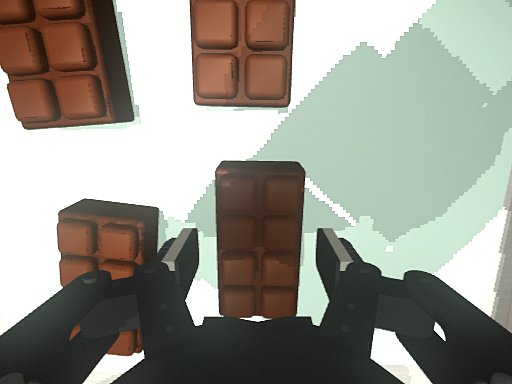

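Emit:
servo_tool:
  motion:
    - {"dr": [0,0,0],"delta_pos": [0.03,0,0.2],"hand": 0.72}
    - {"dr": [0,0,0],"delta_pos": [0,0,0.08],"hand": 0.65}
    - {"dr": [0,0,0],"delta_pos": [0,0,0],"hand": 0.3}
    - {"dr": [0,0,0],"delta_pos": [0,0,0],"hand": 0.2}
    - {"dr": [0,0,0],"delta_pos": [0,0,0],"hand": 0.2}
    - {"dr": [0,0,0],"delta_pos": [0,0,0],"hand": 0.2}
  squeeze: 30

```text
time_s: 12.78
eef_pos: [531.3, -287.0, -34.3]
ee_rot: [0.004, 0.015, 1.0, -0.003]
force: [0.7, -0.4, -1.5]
grip_width: 0.509
```

Emit:
servo_tool:
  motion:
    - {"dr": [0,0,0],"delta_pos": [0,0,-0.3],"hand": 0.2}
    - {"dr": [0,0,0],"delta_pos": [0,0,-0.7],"hand": 0.2}
    - {"dr": [0,0,0],"delta_pos": [0,0,-0.9],"hand": 0.2}
    - {"dr": [0,0,-0.2],"delta_pos": [0,0,-0.9],"hand": 0.2}
    - {"dr": [0,0,-0.3],"delta_pos": [0,0,-0.9],"hand": 0.2}
    - {"dr": [0,0,0],"delta_pos": [0,0,-0.5],"hand": 0.2}

```text
time_s: 13.52
eef_pos: [528.7, -285.1, 186.1]
ee_rot: [0.004, -0.03, 1.0, -0.003]
force: [-0.8, -0.0, -2.9]
grip_width: 0.513
```

Run:
```python
from h import *
goto(667,72,180,184)
```

```text
pos [ 528.7 -285.1  186.1] psi -176.58 t 13.53 F [-0.8 -0.  -2.9] g 0.513 j6 -2.32
units: now-axes [-3.186  6.965  0.107] after-turn axes [-3.257  6.932  0.122] dr [-0.032  0.044 -0.058]
```

Emit:
servo_tool:
  motion:
    - {"dr": [0,0,0],"delta_pos": [-0.2,0.4,0],"hand": 0.2}
    - {"dr": [0,0,0],"delta_pos": [-0.32,0.68,0],"hand": 0.2}
    - {"dr": [0,0,0],"delta_pos": [-0.32,0.68,0],"hand": 0.2}
    - {"dr": [0,0,0],"delta_pos": [-0.32,0.68,0],"hand": 0.2}
    - {"dr": [0,0,0],"delta_pos": [-0.32,0.68,0],"hand": 0.2}
    - {"dr": [0,0,0],"delta_pos": [-0.32,0.68,0],"hand": 0.2}
    - {"dr": [0,0,0],"delta_pos": [-0.32,0.68,0],"hand": 0.2}
    - {"dr": [0,0,0],"delta_pos": [-0.32,0.68,0],"hand": 0.2}
    - {"dr": [0,0,0],"delta_pos": [-0.32,0.68,0],"hand": 0.2}
    - {"dr": [0,0,0],"delta_pos": [-0.32,0.68,0],"hand": 0.2}
    - {"dr": [0,0,0],"delta_pos": [-0.15,0.3,0],"hand": 0.2}
    - {"dr": [0,0,0],"delta_pos": [0,0,0],"hand": 0.2}

```text
time_s: 15.02
eef_pos: [668.6, 91.1, 178.7]
ee_rot: [-0.002, -0.033, 0.999, -0.001]
force: [-0.9, -0.5, -0.3]
grip_width: 0.51
```

Run:
```python
from h import *
im,w=look('w12',667,72,180,184)
v,u=np.mgrid[:384,:512]
m=(abs(w[...,2]-150)<4)
im2=cv2.convertScaleAbs(im,alpha=1.5); im2[m]=[255,0,0]; save('w12m',im2)
im,d=capture('top'); w=cloud('top',d); np.savez('pics/t12.npz',im=im,d=d,w=w)
for s in slabs(im,w,22,40): 
    if s[2]<-200: print(s)
```

```text
pos [668.5  90.3 178.7] psi -176.31 t 15.07 F [ 0.1 -0.6 -1.2] g 0.512 j6 -1.67
units: now-axes [ 0.053 -0.364 -0.025] after-turn axes [ 0.055 -0.363 -0.025] dr [-0.006 -0.028 -0.031]
([349.0, 170.0], 553.2, -369.3, 83.6, 43.0, -8.9)
([350.0, 204.0], 427.7, -371.3, 80.0, 43.7, 3.2)
([327.0, 206.0], 420.9, -287.7, 76.9, 40.7, -0.0)
```

View pics/w12m.png

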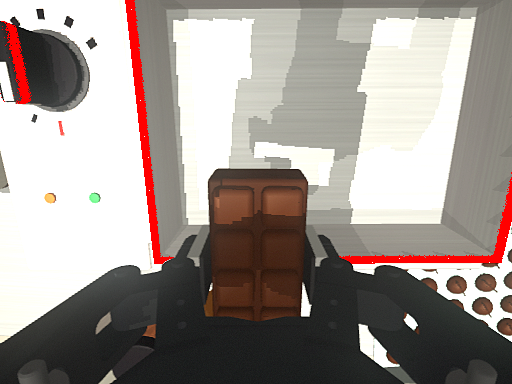

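Run:
```python
from h import *
w=np.load('pics/w12.npz')['w']
v,u=np.mgrid[:384,:512]
m=(abs(w[...,2]-150)<4)
def L(mm,n):
    p=w[mm][:,:2].astype(np.float32); l=cv2.fitLine(p,cv2.DIST_HUBER,0,.01,.01).ravel(); print(n,len(p),p.mean(0).round(1),np.degrees(np.arctan2(l[1],l[0])).round(2), w[mm][:,2].mean().round(1))
L(m&(u>125)&(u<160)&(v<240),'right wall')
L(m&(u>350)&(u<485)&(v>250)&(v<270),'far wall')
L(m&(u>165)&(u<190)&(v>250)&(v<270),'far wall near right')
L(m&(u>495)&(v<250),'left wall')
a=0.0698
```

```text
right wall 2066 [612.8   6.5] 3.91 149.4
far wall 974 [707.7 221.8] -86.09 149.4
far wall near right 19 [719.9  22.9] -81.95 148.3
left wall 549 [671.3 283.7] 5.15 148.8
```

Emit:
servo_tool:
  motion:
    - {"dr": [0,0,0],"delta_pos": [0.08,-0.35,0.2],"hand": 0.2}
    - {"dr": [0,0,0],"delta_pos": [0,0,0.5],"hand": 0.2}
    - {"dr": [0,0,0],"delta_pos": [0,0,0.6],"hand": 0.2}
    - {"dr": [0,0,0],"delta_pos": [0,0,0.5],"hand": 0.2}
    - {"dr": [0,0,0],"delta_pos": [0,0,0.2],"hand": 0.2}
    - {"dr": [0,0,0],"delta_pos": [0,0,0],"hand": 0.2}

```text
time_s: 15.88
eef_pos: [664.5, 62.8, 78.8]
ee_rot: [-0.001, -0.027, 1.0, -0.001]
force: [0.5, -0.8, -0.8]
grip_width: 0.508
```

Run:
```python
from h import *
im,w=look('w13',662,72,42,184)
```

```text
pos [664.8  62.8  79.4] psi -176.91 t 15.93 F [-0.5  0.5 -0.8] g 0.507 j6 -1.7
units: now-axes [0.046 0.189 0.747] after-turn axes [0.044 0.187 0.748] dr [-0.018 -0.005 -0.091]
```

View pics/w13.png

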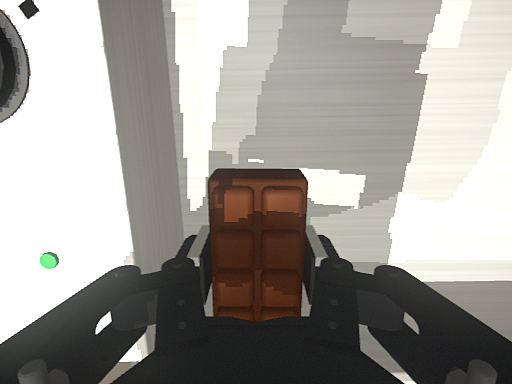

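Emit:
servo_tool:
  motion:
    - {"dr": [0,0,-0.09],"delta_pos": [0.04,0.19,0.2],"hand": 0.2}
    - {"dr": [0,0,0],"delta_pos": [0,0,0.3],"hand": 0.2}
    - {"dr": [0,0,0],"delta_pos": [0,0,0.16],"hand": 0.2}
    - {"dr": [0,0,0],"delta_pos": [0,0,0.04],"hand": 0.2}
    - {"dr": [0,0,0],"delta_pos": [0,0,0],"hand": 0.2}

```text
time_s: 16.55
eef_pos: [662.9, 72.8, 43.6]
ee_rot: [0.001, -0.036, 0.999, -0.002]
force: [0.6, 0.2, -1.1]
grip_width: 0.512
```

Run:
```python
from h import *
goto(662,72,42,184)
```

```text
pos [662.9  72.8  43.6] psi -175.93 t 16.55 F [ 0.6  0.2 -1.1] g 0.512 j6 -1.71
units: now-axes [ 0.018 -0.016  0.033] after-turn axes [ 0.018 -0.016  0.033] dr [-0.02   0.009  0.007]
```

Emit:
servo_tool:
  motion:
    - {"dr": [0,0,0],"delta_pos": [0,0,0.04],"hand": 0.2}
    - {"dr": [0,0,0],"delta_pos": [0,0,0],"hand": 0.65}
    - {"dr": [0,0,0],"delta_pos": [0,0,0],"hand": 0.65}
    - {"dr": [0,0,0],"delta_pos": [0,0,-0.3],"hand": 0.65}
    - {"dr": [0,0,0],"delta_pos": [0,0,-0.8],"hand": 0.65}
    - {"dr": [0,0,0],"delta_pos": [0,0,-0.8],"hand": 0.65}
    - {"dr": [0,0,0],"delta_pos": [0,0,-0.7],"hand": 0.65}
    - {"dr": [0,0,0.4],"delta_pos": [0,0,0],"hand": 0.65}

```text
time_s: 17.55
eef_pos: [663.7, 73.8, 183.3]
ee_rot: [0.005, 0.0, 1.0, -0.001]
force: [-1.5, 0.5, -0.1]
grip_width: 0.653
```

Run:
```python
from h import *
im,w=look('w14',553,-370,160,172)
for s in slabs(im,w,90,120): print(s)
im,d=capture('top'); w=cloud('top',d); np.savez('pics/t14.npz',im=im,d=d,w=w)
for s in slabs(im,w,22,40): 
    if s[2]<-200: print(s)
```

```text
pos [663.2  73.8 181.8] psi 179.76 t 17.6 F [-1.2 -0.4  0.1] g 0.648 j6 -1.63
units: now-axes [ 2.17  -8.885  0.433] after-turn axes [ 0.947 -9.097  0.436] dr [-0.006  0.046  0.776]
([256.0, 183.0], 665.1, 73.8, 83.5, 42.8, 3.4)
([341.0, 167.0], 562.4, -341.0, 81.7, 42.7, -8.9)
([350.0, 204.0], 427.4, -372.1, 80.1, 41.7, 3.4)
([327.0, 206.0], 420.8, -287.7, 76.7, 40.3, -0.1)
```

View pics/w14.png

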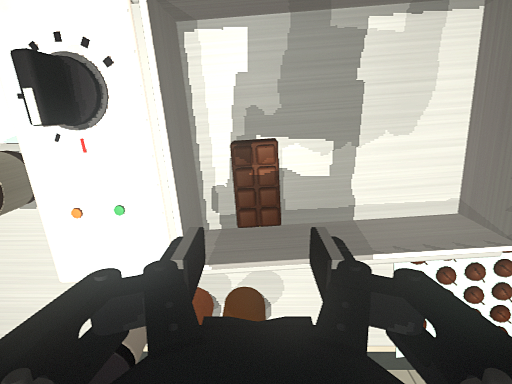

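Run:
```python
from h import *
goto(562,-342,80,171)
```

```text
pos [662.7  73.9 180.3] psi -179.99 t 17.65 F [-0.3  0.4  0.2] g 0.653 j6 -1.63
units: now-axes [ 2.027 -8.316  2.006] after-turn axes [ 0.689 -8.532  2.006] dr [-0.005  0.032  0.901]
```

Emit:
servo_tool:
  motion:
    - {"dr": [0,0,0],"delta_pos": [0.1,-0.4,0],"hand": 0.72}
    - {"dr": [0,0,0],"delta_pos": [0.15,-0.63,0],"hand": 0.72}
    - {"dr": [0,0,0],"delta_pos": [0.15,-0.63,0],"hand": 0.72}
    - {"dr": [0,0,0],"delta_pos": [0.15,-0.63,0],"hand": 0.72}
    - {"dr": [0,0,0],"delta_pos": [0.15,-0.63,0],"hand": 0.72}
    - {"dr": [0,0,0],"delta_pos": [0.15,-0.63,0],"hand": 0.72}
    - {"dr": [0,0,0],"delta_pos": [0.15,-0.63,0],"hand": 0.72}
    - {"dr": [0,0,0],"delta_pos": [0.15,-0.63,0],"hand": 0.72}
    - {"dr": [0,0,0],"delta_pos": [0.15,-0.63,0.1],"hand": 0.72}
    - {"dr": [0,0,0],"delta_pos": [0.15,-0.63,0.3],"hand": 0.72}
    - {"dr": [0,0,0],"delta_pos": [0.15,-0.63,0.4],"hand": 0.72}
    - {"dr": [0,0,0],"delta_pos": [0.15,-0.63,0.5],"hand": 0.72}
    - {"dr": [0,0,0.9],"delta_pos": [0.1,-0.4,0.5],"hand": 0.72}
    - {"dr": [0,0,0],"delta_pos": [0,0,0],"hand": 0.72}

```text
time_s: 19.4
eef_pos: [557.7, -340.5, 87.5]
ee_rot: [-0.001, 0.076, 0.997, -0.001]
force: [-0.7, 0.0, -0.1]
grip_width: 0.72
```

Run:
```python
from h import *
im,w=look('w15',562,-342,-34,171)
for s in slabs(im,w,15,45): print(s)
```

```text
pos [ 558.7 -340.1   89.1] psi 171.38 t 19.45 F [0.  0.1 0.5] g 0.72 j6 -2.14
units: now-axes [-0.069 -0.017  2.461] after-turn axes [-0.072 -0.027  2.461] dr [-0.024  0.006  0.038]
([191.0, 44.0], 436.3, -371.7, 68.6, 42.8, 2.6)
([297.0, 32.0], 439.6, -290.0, 48.7, 44.0, -3.2)
([257.0, 200.0], 565.4, -341.1, 81.0, 42.3, -9.0)
```

View pics/w15.png

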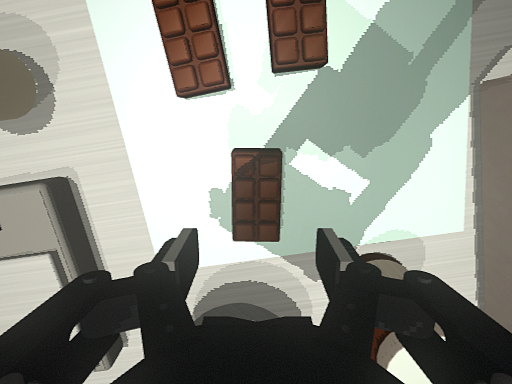

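Emit:
servo_tool:
  motion:
    - {"dr": [0,0,0],"delta_pos": [-0.1,-0.03,0.3],"hand": 0.72}
    - {"dr": [0,0,0],"delta_pos": [0,0,0.6],"hand": 0.72}
    - {"dr": [0,0,0],"delta_pos": [0,0,0.6],"hand": 0.72}
    - {"dr": [0,0,0],"delta_pos": [0,0,0.4],"hand": 0.72}
    - {"dr": [0,0,0],"delta_pos": [0,0,0.2],"hand": 0.72}
    - {"dr": [0,0,0],"delta_pos": [0,0,0.1],"hand": 0.72}
    - {"dr": [0,0,0],"delta_pos": [0,0,0],"hand": 0.72}

```text
time_s: 20.32
eef_pos: [568.5, -340.4, -20.5]
ee_rot: [0.004, 0.066, 0.998, -0.005]
force: [-0.1, -0.9, 0.2]
grip_width: 0.721
```

Run:
```python
from h import *
goto(564,-341.5,-34,171)
```

```text
pos [ 568.5 -340.4  -20.5] psi 172.46 t 20.32 F [-0.1 -0.9  0.2] g 0.721 j6 -2.15
units: now-axes [ 0.089 -0.031  0.269] after-turn axes [ 0.086 -0.035  0.27 ] dr [-0.048  0.048  0.145]
```

Emit:
servo_tool:
  motion:
    - {"dr": [-0.05,0.05,0.1],"delta_pos": [0.08,-0.03,0.18],"hand": 0.72}
    - {"dr": [0,0,0],"delta_pos": [0,0,0.08],"hand": 0.65}
    - {"dr": [0,0,0],"delta_pos": [0,0,0],"hand": 0.3}
    - {"dr": [0,0,0],"delta_pos": [0,0,0],"hand": 0.2}
    - {"dr": [0,0,0],"delta_pos": [0,0,0],"hand": 0.2}
    - {"dr": [0,0,0],"delta_pos": [0,0,0],"hand": 0.2}

```text
time_s: 21.08
eef_pos: [564.7, -342.1, -32.9]
ee_rot: [0.0, 0.075, 0.997, -0.0]
force: [-0.3, -0.1, -2.0]
grip_width: 0.512
```

Emit:
servo_tool:
  motion:
    - {"dr": [0,0,0],"delta_pos": [0,0,-0.3],"hand": 0.2}
    - {"dr": [0,0,-0.3],"delta_pos": [0,0,-0.7],"hand": 0.2}
    - {"dr": [0,0,-0.4],"delta_pos": [0,0,-0.9],"hand": 0.2}
    - {"dr": [0,0,-0.4],"delta_pos": [0,0,-0.9],"hand": 0.2}
    - {"dr": [0,0,-0.2],"delta_pos": [0,0,-0.9],"hand": 0.2}
    - {"dr": [0,0,0],"delta_pos": [0,0,-0.3],"hand": 0.2}

```text
time_s: 21.82
eef_pos: [564.2, -341.6, 177.5]
ee_rot: [0.001, -0.042, 0.999, -0.001]
force: [0.0, 0.3, -2.6]
grip_width: 0.51
```

Run:
```python
from h import *
goto(567.5,65,170,184)
```

```text
pos [ 564.2 -341.6  177.5] psi -175.19 t 21.82 F [ 0.   0.3 -2.6] g 0.51 j6 -2.38
units: now-axes [-0.748  8.097  0.139] after-turn axes [-0.634  8.107  0.15 ] dr [-0.009  0.011  0.081]
```

Emit:
servo_tool:
  motion:
    - {"dr": [0,0,0.08],"delta_pos": [-0.05,0.4,0],"hand": 0.2}
    - {"dr": [0,0,0],"delta_pos": [-0.05,0.62,0],"hand": 0.2}
    - {"dr": [0,0,0],"delta_pos": [-0.05,0.62,0],"hand": 0.2}
    - {"dr": [0,0,0],"delta_pos": [-0.05,0.62,0],"hand": 0.2}
    - {"dr": [0,0,0],"delta_pos": [-0.05,0.62,0],"hand": 0.2}
    - {"dr": [0,0,0],"delta_pos": [-0.05,0.62,0],"hand": 0.2}
    - {"dr": [0,0,0],"delta_pos": [-0.05,0.62,0],"hand": 0.2}
    - {"dr": [0,0,0],"delta_pos": [-0.05,0.62,0],"hand": 0.2}
    - {"dr": [0,0,0],"delta_pos": [-0.05,0.62,0],"hand": 0.2}
    - {"dr": [0,0,0],"delta_pos": [-0.05,0.62,0],"hand": 0.2}
    - {"dr": [0,0,0],"delta_pos": [-0.05,0.62,0],"hand": 0.2}
    - {"dr": [0,0,0],"delta_pos": [-0.05,0.62,0],"hand": 0.2}
    - {"dr": [0,0,0],"delta_pos": [0,0.3,0],"hand": 0.2}
    - {"dr": [0,0,0],"delta_pos": [0,0,0],"hand": 0.2}

```text
time_s: 23.58
eef_pos: [563.6, 49.0, 168.6]
ee_rot: [-0.008, -0.029, 1.0, 0.003]
force: [1.0, 0.2, -0.3]
grip_width: 0.509
```

Run:
```python
from h import *
goto(567.5,65,43,184)
```

```text
pos [563.6  49.  168.6] psi -176.7 t 23.57 F [ 1.   0.2 -0.3] g 0.509 j6 -1.75
units: now-axes [-0.133  0.301  2.512] after-turn axes [-0.1    0.314  2.512] dr [ 0.034 -0.085 -0.07 ]
```

Emit:
servo_tool:
  motion:
    - {"dr": [0.03,-0.08,-0.07],"delta_pos": [-0.06,0.18,0],"hand": 0.2}
    - {"dr": [0,0,0],"delta_pos": [-0.04,0.13,0.1],"hand": 0.2}
    - {"dr": [0,0,0],"delta_pos": [0,0,0.5],"hand": 0.2}
    - {"dr": [0,0,0],"delta_pos": [0,0,0.6],"hand": 0.2}
    - {"dr": [0,0,0],"delta_pos": [0,0,0.4],"hand": 0.2}
    - {"dr": [0,0,0],"delta_pos": [0,0,0.1],"hand": 0.2}
    - {"dr": [0,0,0],"delta_pos": [0,0,0],"hand": 0.2}

```text
time_s: 24.45
eef_pos: [568.7, 63.1, 80.3]
ee_rot: [0.0, -0.033, 0.999, -0.0]
force: [0.0, -0.1, -1.1]
grip_width: 0.515
```

Run:
```python
from h import *
im,w=look('w16',567.5,65,43,184)
for s in slabs(im,w,90,120): print(s)
```

```text
pos [568.8  63.1  80.6] psi -176.21 t 24.5 F [-0.5  0.4 -2. ] g 0.507 j6 -1.73
units: now-axes [0.025 0.041 0.752] after-turn axes [0.024 0.04  0.752] dr [-0.004  0.007 -0.021]
([258.0, 163.0], 526.9, 61.8, 40.7, 0.7, -86.8)
```

View pics/w16.png

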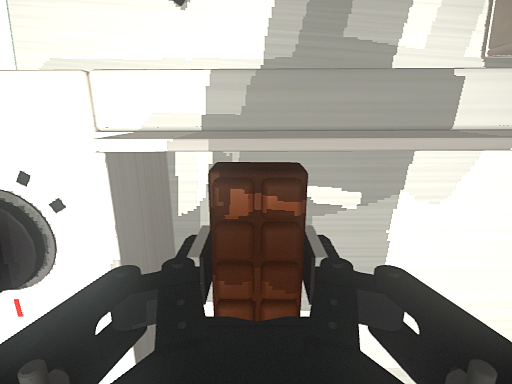

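Emit:
servo_tool:
  motion:
    - {"dr": [0,0,0],"delta_pos": [0.02,0.03,0.3],"hand": 0.2}
    - {"dr": [0,0,0],"delta_pos": [0,0,0.3],"hand": 0.2}
    - {"dr": [0,0,0],"delta_pos": [0,0,0.13],"hand": 0.2}
    - {"dr": [0,0,0],"delta_pos": [0,0,0.02],"hand": 0.2}
    - {"dr": [0,0,0],"delta_pos": [0,0,0],"hand": 0.2}

```text
time_s: 25.12
eef_pos: [568.4, 65.3, 42.1]
ee_rot: [0.002, -0.033, 0.999, -0.0]
force: [-1.0, -0.1, 0.1]
grip_width: 0.509
```

Run:
```python
from h import *
goto(567.5,65,43,184)
```

```text
pos [568.4  65.3  42.1] psi -176.19 t 25.12 F [-1.  -0.1  0.1] g 0.509 j6 -1.73
units: now-axes [ 0.018 -0.005 -0.018] after-turn axes [ 0.018 -0.005 -0.018] dr [-0.001  0.02  -0.019]
```

Release, lift, and turn towards 182° for the next slab.

Emit:
servo_tool:
  motion:
    - {"dr": [0,0,0],"delta_pos": [0,0,0],"hand": 0.65}
    - {"dr": [0,0,0],"delta_pos": [0,0,0],"hand": 0.65}
    - {"dr": [0,0,0],"delta_pos": [0,0,-0.3],"hand": 0.65}
    - {"dr": [0,0,0],"delta_pos": [0,0,-0.8],"hand": 0.65}
    - {"dr": [0,0,0],"delta_pos": [0,0,-0.8],"hand": 0.65}
    - {"dr": [0,0,0.2],"delta_pos": [0,0,-0.6],"hand": 0.72}
    - {"dr": [0,0,0],"delta_pos": [0,0,0],"hand": 0.72}

```text
time_s: 26.0
eef_pos: [568.8, 66.3, 176.8]
ee_rot: [0.005, -0.015, 1.0, 0.001]
force: [-0.1, -0.5, -0.7]
grip_width: 0.722
```

Run:
```python
from h import *
im,d=capture('top'); w=cloud('top',d); np.savez('pics/t17.npz',im=im,d=d,w=w)
for s in slabs(im,w,22,40): 
    if s[2]<-200: print(s)
goto(421,-289,180,179)
im,w=look('w17',425,-373,180,182)
for s in slabs(im,w,90,120): print(s)
```

```text
([350.0, 204.0], 427.7, -371.7, 80.3, 43.2, 2.2)
([327.0, 206.0], 420.7, -287.8, 76.8, 40.8, -0.2)
pos [568.1  66.4 175.2] psi -178.27 t 26.05 F [-0.3  0.1 -0.5] g 0.72 j6 -1.69
units: now-axes [ 3.155 -7.015 -0.135] after-turn axes [ 2.818 -7.158 -0.095] dr [0.016 0.041 0.273]
pos [567.5  66.5 173.8] psi -178.26 t 26.1 F [0.  0.4 0.2] g 0.721 j6 -1.69
units: now-axes [ 3.116 -8.7   -0.164] after-turn axes [ 3.156 -8.686 -0.124] dr [ 0.017  0.026 -0.026]
([256.0, 183.0], 567.1, 66.4, 83.5, 42.7, 3.3)
([260.0, 276.0], 664.7, 73.8, 83.9, 42.5, 3.4)
```

View pics/w17.png

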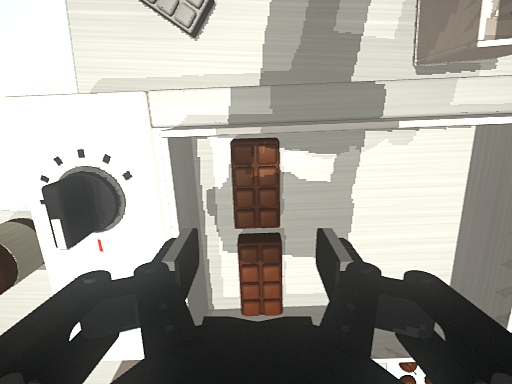

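Emit:
servo_tool:
  motion:
    - {"dr": [0,0,0.3],"delta_pos": [0.2,-0.4,0],"hand": 0.72}
    - {"dr": [0,0,0],"delta_pos": [0.27,-0.65,0],"hand": 0.72}
    - {"dr": [0,0,0],"delta_pos": [0.27,-0.65,0],"hand": 0.72}
    - {"dr": [0,0,0],"delta_pos": [0.27,-0.65,0],"hand": 0.72}
    - {"dr": [0,0,0],"delta_pos": [0.27,-0.65,0],"hand": 0.72}
    - {"dr": [0,0,0],"delta_pos": [0.27,-0.65,0],"hand": 0.72}
    - {"dr": [0,0,0],"delta_pos": [0.27,-0.65,0],"hand": 0.72}
    - {"dr": [0,0,0],"delta_pos": [0.27,-0.65,0.2],"hand": 0.72}
    - {"dr": [0,0,0],"delta_pos": [0.27,-0.65,0.4],"hand": 0.72}
    - {"dr": [0,0,0],"delta_pos": [0.27,-0.65,0.5],"hand": 0.72}
    - {"dr": [0,0,0],"delta_pos": [0.2,-0.4,0.5],"hand": 0.72}
    - {"dr": [0,0,0],"delta_pos": [0,0,0],"hand": 0.72}

```text
time_s: 27.6
eef_pos: [407.2, -271.1, 77.9]
ee_rot: [-0.008, 0.01, 1.0, 0.006]
force: [0.2, 0.2, 0.3]
grip_width: 0.717
```

Run:
```python
from h import *
im,w=look('w18',420,-289,-33,178.5)
for s in slabs(im,w,15,45): print(s)
```

```text
pos [ 408. -271.   79.] psi 178.86 t 27.65 F [-0.1 -0.4 -0.3] g 0.723 j6 -2.37
units: now-axes [-0.281 -0.381  2.233] after-turn axes [-0.249 -0.355  2.241] dr [ 0.063 -0.087  0.036]
([234.0, 210.0], 422.1, -288.6, 81.3, 42.5, -2.8)
([137.0, 216.0], 428.2, -371.9, 81.8, 42.5, 3.5)
```

View pics/w18.png

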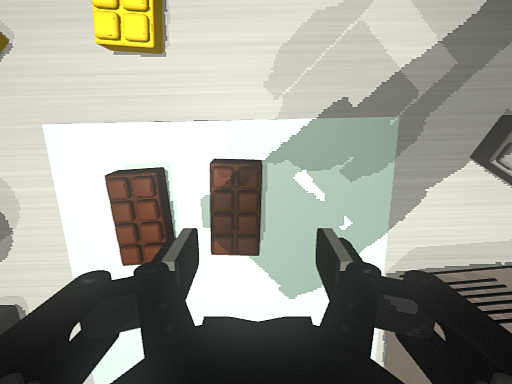

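Emit:
servo_tool:
  motion:
    - {"dr": [0.06,-0.08,0.1],"delta_pos": [-0.14,-0.18,0],"hand": 0.72}
    - {"dr": [0,0,0],"delta_pos": [-0.13,-0.17,0],"hand": 0.72}
    - {"dr": [0,0,0],"delta_pos": [0,0,0.4],"hand": 0.72}
    - {"dr": [0,0,0],"delta_pos": [0,0,0.6],"hand": 0.72}
    - {"dr": [0,0,0],"delta_pos": [0,0,0.3],"hand": 0.72}
    - {"dr": [0,0,0],"delta_pos": [0,0,0.1],"hand": 0.72}
    - {"dr": [0,0,0],"delta_pos": [0,0,0],"hand": 0.72}

```text
time_s: 28.52
eef_pos: [427.5, -291.5, 11.4]
ee_rot: [0.003, 0.017, 1.0, -0.004]
force: [0.0, -0.5, -0.2]
grip_width: 0.722
```

Run:
```python
from h import *
im,w=look('w19',421.5,-288.8,-33,177.5)
for s in slabs(im,w,15,45): print(s)
```

```text
pos [ 427.6 -291.6   11.7] psi 178.05 t 28.57 F [-0.  -0.1 -0.3] g 0.718 j6 -2.36
units: now-axes [0.13  0.059 0.892] after-turn axes [0.124 0.051 0.893] dr [-0.043  0.041  0.055]
([261.0, 212.0], 421.1, -288.7, 82.1, 42.8, -2.8)
([122.0, 214.0], 423.4, -372.4, 73.8, 43.3, 3.3)
```

View pics/w19.png

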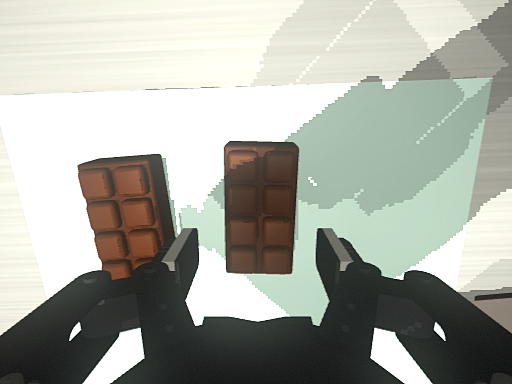

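Emit:
servo_tool:
  motion:
    - {"dr": [-0.04,0.04,0.05],"delta_pos": [0.12,0.05,0.2],"hand": 0.7}
    - {"dr": [0,0,0],"delta_pos": [0,0,0.4],"hand": 0.7}
    - {"dr": [0,0,0],"delta_pos": [0,0,0.2],"hand": 0.7}
    - {"dr": [0,0,0],"delta_pos": [0,0,0.05],"hand": 0.7}
    - {"dr": [0,0,0],"delta_pos": [0,0,0],"hand": 0.7}

```text
time_s: 29.2
eef_pos: [421.6, -289.5, -31.0]
ee_rot: [0.001, 0.022, 1.0, -0.001]
force: [-0.1, 0.9, 1.0]
grip_width: 0.704
```

Run:
```python
from h import *
goto(421.5,-288.8,-33,177.5)
```

```text
pos [ 421.6 -289.5  -31. ] psi 177.47 t 29.2 F [-0.1  0.9  1. ] g 0.704 j6 -2.36
units: now-axes [0.003 0.014 0.04 ] after-turn axes [0.003 0.014 0.04 ] dr [-0.011  0.009 -0.003]
```

Emit:
servo_tool:
  motion:
    - {"dr": [0,0,0],"delta_pos": [0,0,0.04],"hand": 0.6}
    - {"dr": [0,0,0],"delta_pos": [0,0,0],"hand": 0.3}
    - {"dr": [0,0,0],"delta_pos": [0,0,0],"hand": 0.2}
    - {"dr": [0,0,0],"delta_pos": [0,0,0],"hand": 0.2}
    - {"dr": [0,0,0],"delta_pos": [0,0,0],"hand": 0.2}
    - {"dr": [0,0,0],"delta_pos": [0,0,-0.3],"hand": 0.2}
    - {"dr": [0,0,-0.2],"delta_pos": [0,0,-0.7],"hand": 0.2}
    - {"dr": [0,0,-0.3],"delta_pos": [0,0,-0.9],"hand": 0.2}
    - {"dr": [0,0,-0.1],"delta_pos": [0,0,-0.9],"hand": 0.2}
    - {"dr": [0,0,0],"delta_pos": [0,0,-0.9],"hand": 0.2}
    - {"dr": [0,0,0],"delta_pos": [0,0,-0.2],"hand": 0.2}

```text
time_s: 30.58
eef_pos: [421.0, -288.7, 173.3]
ee_rot: [0.002, -0.032, 0.999, -0.002]
force: [0.5, 0.2, -2.3]
grip_width: 0.509
```

Run:
```python
from h import *
goto(657,162,170,184)
```

```text
pos [ 421.  -288.7  173.3] psi -176.32 t 30.57 F [ 0.5  0.2 -2.3] g 0.509 j6 -2.47
units: now-axes [-5.288  8.693  0.044] after-turn axes [-5.337  8.663  0.065] dr [-0.026  0.019 -0.032]
```

Emit:
servo_tool:
  motion:
    - {"dr": [0,0,0],"delta_pos": [-0.25,0.4,0],"hand": 0.2}
    - {"dr": [0,0,0],"delta_pos": [-0.41,0.67,0],"hand": 0.2}
    - {"dr": [0,0,0],"delta_pos": [-0.41,0.67,0],"hand": 0.2}
    - {"dr": [0,0,0],"delta_pos": [-0.41,0.67,0],"hand": 0.2}
    - {"dr": [0,0,0],"delta_pos": [-0.41,0.67,0],"hand": 0.2}
    - {"dr": [0,0,0],"delta_pos": [-0.41,0.67,0],"hand": 0.2}
    - {"dr": [0,0,0],"delta_pos": [-0.41,0.67,0],"hand": 0.2}
    - {"dr": [0,0,0],"delta_pos": [-0.41,0.67,0],"hand": 0.2}
    - {"dr": [0,0,0],"delta_pos": [-0.41,0.67,0],"hand": 0.2}
    - {"dr": [0,0,0],"delta_pos": [-0.41,0.67,0],"hand": 0.2}
    - {"dr": [0,0,0],"delta_pos": [-0.41,0.67,0],"hand": 0.2}
    - {"dr": [0,0,0],"delta_pos": [-0.41,0.67,0],"hand": 0.2}
    - {"dr": [0,0,0],"delta_pos": [-0.2,0.3,0],"hand": 0.2}
    - {"dr": [0,0,0],"delta_pos": [0,0,0],"hand": 0.2}
    - {"dr": [0,0,0],"delta_pos": [0,0,0],"hand": 0.2}

```text
time_s: 32.45
eef_pos: [642.8, 144.1, 165.7]
ee_rot: [-0.007, -0.031, 1.0, -0.001]
force: [0.6, 0.5, -2.9]
grip_width: 0.506
```

Run:
```python
from h import *
goto(657,162,43,184)
```

```text
pos [642.8 144.1 165.7] psi -176.46 t 32.45 F [ 0.6  0.5 -2.9] g 0.506 j6 -1.59
units: now-axes [-0.338  0.343  2.448] after-turn axes [-0.308  0.336  2.453] dr [-0.009 -0.076 -0.046]
```

Emit:
servo_tool:
  motion:
    - {"dr": [0,-0.07,-0.04],"delta_pos": [-0.16,0.17,0],"hand": 0.2}
    - {"dr": [0,0,0],"delta_pos": [-0.14,0.16,0],"hand": 0.2}
    - {"dr": [0,0,0],"delta_pos": [0,0,0.4],"hand": 0.2}
    - {"dr": [0,0,0],"delta_pos": [0,0,0.6],"hand": 0.2}
    - {"dr": [0,0,0],"delta_pos": [0,0,0.5],"hand": 0.2}
    - {"dr": [0,0,0],"delta_pos": [0,0,0.1],"hand": 0.2}
    - {"dr": [0,0,0],"delta_pos": [0,0,0],"hand": 0.2}

```text
time_s: 33.33
eef_pos: [659.5, 162.2, 85.4]
ee_rot: [0.002, -0.034, 0.999, -0.001]
force: [-0.1, 0.2, -0.7]
grip_width: 0.504
```

Run:
```python
from h import *
im,w=look('w20',657,162,43,184)
```

```text
pos [659.6 162.2  85.7] psi -176.16 t 33.38 F [-0.6  0.1 -2.1] g 0.508 j6 -1.57
units: now-axes [0.055 0.001 0.853] after-turn axes [ 0.052 -0.     0.853] dr [-0.008  0.021 -0.016]
```

View pics/w20.png

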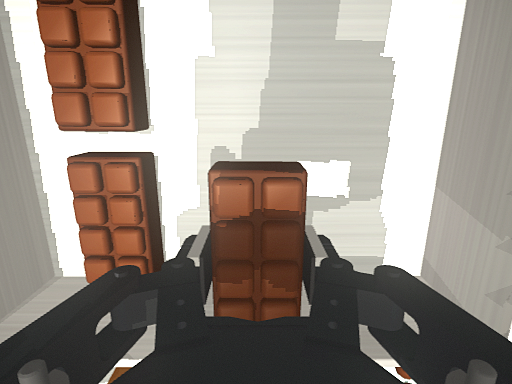

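Emit:
servo_tool:
  motion:
    - {"dr": [0,0,0],"delta_pos": [0.05,0,0.3],"hand": 0.2}
    - {"dr": [0,0,0],"delta_pos": [0,0,0.35],"hand": 0.2}
    - {"dr": [0,0,0],"delta_pos": [0,0,0.16],"hand": 0.2}
    - {"dr": [0,0,0],"delta_pos": [0,0,0.03],"hand": 0.2}
    - {"dr": [0,0,0],"delta_pos": [0,0,0],"hand": 0.2}

```text
time_s: 34.0
eef_pos: [657.8, 162.1, 42.7]
ee_rot: [0.003, -0.034, 0.999, -0.001]
force: [0.1, -0.3, -1.4]
grip_width: 0.51
```

Emit:
servo_tool:
  motion:
    - {"dr": [0,0,0],"delta_pos": [0,0,0.01],"hand": 0.65}
    - {"dr": [0,0,0],"delta_pos": [0,0,0],"hand": 0.65}
    - {"dr": [0,0,0],"delta_pos": [0,0,-0.3],"hand": 0.65}
    - {"dr": [0,0,0],"delta_pos": [0,0,-0.8],"hand": 0.65}
    - {"dr": [0,0,0],"delta_pos": [0,0,-0.8],"hand": 0.65}
    - {"dr": [0,0,0.1],"delta_pos": [0,0,-0.6],"hand": 0.72}
    - {"dr": [0,0,0],"delta_pos": [0,0,0],"hand": 0.72}

```text
time_s: 34.88
eef_pos: [658.1, 162.2, 177.4]
ee_rot: [0.007, -0.025, 1.0, -0.0]
force: [0.2, 0.8, -1.0]
grip_width: 0.717
```

Run:
```python
from h import *
im,d=capture('top'); w=cloud('top',d); np.savez('pics/t21.npz',im=im,d=d,w=w)
for s in slabs(im,w,22,40): 
    if s[2]<-200: print(s)
im,w=look('w21',427,-372,180,183)
for s in slabs(im,w,90,120): print(s)
```

```text
([350.0, 204.0], 427.0, -370.9, 79.5, 43.5, 3.5)
pos [656.9 162.1 173.9] psi -177.17 t 34.98 F [ 0.5 -0.6 -0.3] g 0.717 j6 -1.55
units: now-axes [  5.118 -10.443  -0.149] after-turn axes [  5.15  -10.427  -0.122] dr [-0.007  0.045 -0.017]
([147.0, 73.0], 567.0, 66.8, 83.4, 42.9, 3.3)
([257.0, 182.0], 656.3, 162.8, 83.5, 42.7, 3.4)
([161.0, 187.0], 665.0, 74.3, 83.5, 43.3, 3.2)
([110.0, 358.0], 868.9, 8.7, 28.4, 5.7, 2.5)
```

Emit:
servo_tool:
  motion:
    - {"dr": [0,0,0],"delta_pos": [0.2,-0.4,0],"hand": 0.72}
    - {"dr": [0,0,0],"delta_pos": [0.33,-0.67,0],"hand": 0.72}
    - {"dr": [0,0,0],"delta_pos": [0.33,-0.67,0],"hand": 0.72}
    - {"dr": [0,0,0],"delta_pos": [0.33,-0.67,0],"hand": 0.72}
    - {"dr": [0,0,0],"delta_pos": [0.33,-0.67,0],"hand": 0.72}
    - {"dr": [0,0,0],"delta_pos": [0.33,-0.67,0],"hand": 0.72}
    - {"dr": [0,0,0],"delta_pos": [0.33,-0.67,0],"hand": 0.72}
    - {"dr": [0,0,0],"delta_pos": [0.33,-0.67,0],"hand": 0.72}
    - {"dr": [0,0,0],"delta_pos": [0.33,-0.67,0],"hand": 0.72}
    - {"dr": [0,0,0],"delta_pos": [0.33,-0.67,0],"hand": 0.72}
    - {"dr": [0,0,0],"delta_pos": [0.33,-0.67,0],"hand": 0.72}
    - {"dr": [0,0,0],"delta_pos": [0.33,-0.67,0],"hand": 0.72}
    - {"dr": [0,0,0],"delta_pos": [0.33,-0.67,0.2],"hand": 0.72}
    - {"dr": [0,0,0],"delta_pos": [0.33,-0.67,0.4],"hand": 0.72}
    - {"dr": [0,0,0],"delta_pos": [0.33,-0.67,0.5],"hand": 0.72}
    - {"dr": [0,0,0],"delta_pos": [0.15,-0.3,0.5],"hand": 0.72}
    - {"dr": [0,0,0],"delta_pos": [0,0,0],"hand": 0.72}

```text
time_s: 37.1
eef_pos: [414.9, -364.2, 69.6]
ee_rot: [-0.013, -0.027, 1.0, 0.008]
force: [0.5, 0.2, -0.0]
grip_width: 0.719
```

Run:
```python
from h import *
im,w=look('w22',427,-372,-33,183)
for s in slabs(im,w,15,45): print(s)
```

```text
pos [ 415.7 -364.2   70.9] psi -176.9 t 37.15 F [-0.4 -0.2  0.7] g 0.719 j6 -2.54
units: now-axes [-0.267 -0.2    2.069] after-turn axes [-0.217 -0.167  2.078] dr [ 0.089 -0.137  0.009]
([234.0, 171.0], 397.2, -374.3, 41.9, 18.5, -86.9)
([246.0, 221.0], 431.6, -372.2, 75.8, 42.4, 2.3)
```

View pics/w22.png

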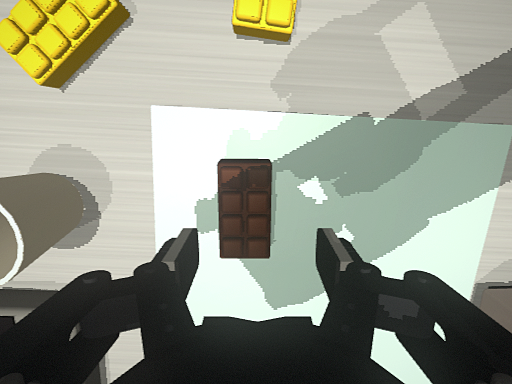

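Emit:
servo_tool:
  motion:
    - {"dr": [0.09,-0.13,0],"delta_pos": [-0.12,-0.1,0],"hand": 0.72}
    - {"dr": [0,0,0],"delta_pos": [-0.1,-0.07,0],"hand": 0.72}
    - {"dr": [0,0,0],"delta_pos": [0,0,0.4],"hand": 0.72}
    - {"dr": [0,0,0],"delta_pos": [0,0,0.5],"hand": 0.72}
    - {"dr": [0,0,0],"delta_pos": [0,0,0.3],"hand": 0.72}
    - {"dr": [0,0,0],"delta_pos": [0,0,0.1],"hand": 0.72}
    - {"dr": [0,0,0],"delta_pos": [0,0,0],"hand": 0.72}

```text
time_s: 38.02
eef_pos: [433.3, -372.6, 9.3]
ee_rot: [0.003, -0.03, 1.0, -0.004]
force: [-0.2, -0.9, 0.1]
grip_width: 0.72
```

Run:
```python
from h import *
im,w=look('w23',427,-372,-33,183)
for s in slabs(im,w,15,45): print(s)
```

```text
pos [ 433.4 -372.7    9.6] psi -176.62 t 38.08 F [-1.  -1.1  0.5] g 0.723 j6 -2.55
units: now-axes [0.132 0.03  0.85 ] after-turn axes [0.126 0.021 0.851] dr [-0.054  0.039  0.038]
([257.0, 212.0], 427.9, -372.4, 82.5, 43.0, 2.7)
```

Emit:
servo_tool:
  motion:
    - {"dr": [-0.05,0.04,0.04],"delta_pos": [0.11,0.02,0.2],"hand": 0.7}
    - {"dr": [0,0,0],"delta_pos": [0,0,0.4],"hand": 0.7}
    - {"dr": [0,0,0],"delta_pos": [0,0,0.2],"hand": 0.7}
    - {"dr": [0,0,0],"delta_pos": [0,0,0.05],"hand": 0.7}
    - {"dr": [0,0,0],"delta_pos": [0,0,0],"hand": 0.7}

```text
time_s: 38.7
eef_pos: [427.6, -373.2, -33.2]
ee_rot: [0.0, -0.025, 1.0, -0.001]
force: [-0.6, -0.7, 0.5]
grip_width: 0.703
```

Run:
```python
from h import *
goto(427.5,-372,-33,183)
```

```text
pos [ 427.6 -373.2  -33.2] psi -177.1 t 38.7 F [-0.6 -0.7  0.5] g 0.703 j6 -2.54
units: now-axes [ 0.001  0.024 -0.005] after-turn axes [ 0.001  0.024 -0.004] dr [-0.012  0.003 -0.01 ]
```

Emit:
servo_tool:
  motion:
    - {"dr": [0,0,0],"delta_pos": [0,0.02,0],"hand": 0.6}
    - {"dr": [0,0,0],"delta_pos": [0,0,0],"hand": 0.3}
    - {"dr": [0,0,0],"delta_pos": [0,0,0],"hand": 0.2}
    - {"dr": [0,0,0],"delta_pos": [0,0,0],"hand": 0.2}
    - {"dr": [0,0,0],"delta_pos": [0,0,0],"hand": 0.2}
    - {"dr": [0,0,0],"delta_pos": [0,0,-0.3],"hand": 0.2}
    - {"dr": [0,0,0],"delta_pos": [0,0,-0.7],"hand": 0.2}
    - {"dr": [0,0,0],"delta_pos": [0,0,-0.9],"hand": 0.2}
    - {"dr": [0,0,-0.05],"delta_pos": [0,0,-0.9],"hand": 0.2}
    - {"dr": [0,0,0],"delta_pos": [0,0,-0.9],"hand": 0.2}
    - {"dr": [0,0,0],"delta_pos": [0,0,-0.2],"hand": 0.2}
    - {"dr": [0,0,0],"delta_pos": [0,0,0],"hand": 0.2}

```text
time_s: 40.2
eef_pos: [427.1, -371.2, 173.4]
ee_rot: [0.001, -0.03, 1.0, -0.002]
force: [-0.9, 0.4, -1.7]
grip_width: 0.514
```

Run:
```python
from h import *
goto(561.4,155,170,184)
```

```text
pos [ 427.1 -371.2  173.4] psi -176.57 t 40.2 F [-0.9  0.4 -1.7] g 0.514 j6 -2.55
units: now-axes [-3.309 10.345  0.025] after-turn axes [-3.413 10.311  0.069] dr [-0.029  0.014 -0.057]
```

Emit:
servo_tool:
  motion:
    - {"dr": [0,0,-0.05],"delta_pos": [-0.1,0.4,0],"hand": 0.2}
    - {"dr": [0,0,0],"delta_pos": [-0.22,0.66,0],"hand": 0.2}
    - {"dr": [0,0,0],"delta_pos": [-0.22,0.66,0],"hand": 0.2}
    - {"dr": [0,0,0],"delta_pos": [-0.22,0.66,0],"hand": 0.2}
    - {"dr": [0,0,0],"delta_pos": [-0.22,0.66,0],"hand": 0.2}
    - {"dr": [0,0,0],"delta_pos": [-0.22,0.66,0],"hand": 0.2}
    - {"dr": [0,0,0],"delta_pos": [-0.22,0.66,0],"hand": 0.2}
    - {"dr": [0,0,0],"delta_pos": [-0.22,0.66,0],"hand": 0.2}
    - {"dr": [0,0,0],"delta_pos": [-0.22,0.66,0],"hand": 0.2}
    - {"dr": [0,0,0],"delta_pos": [-0.22,0.66,0],"hand": 0.2}
    - {"dr": [0,0,0],"delta_pos": [-0.22,0.66,0],"hand": 0.2}
    - {"dr": [0,0,0],"delta_pos": [-0.22,0.66,0],"hand": 0.2}
    - {"dr": [0,0,0],"delta_pos": [-0.22,0.66,0],"hand": 0.2}
    - {"dr": [0,0,0],"delta_pos": [-0.22,0.66,0],"hand": 0.2}
    - {"dr": [0,0,0],"delta_pos": [-0.22,0.66,0],"hand": 0.2}
    - {"dr": [0,0,0],"delta_pos": [-0.1,0.3,0],"hand": 0.2}
    - {"dr": [0,0,0],"delta_pos": [0,0,0],"hand": 0.2}
    - {"dr": [0,0,0],"delta_pos": [0,0,0],"hand": 0.2}

```text
time_s: 42.45
eef_pos: [541.5, 171.1, 151.4]
ee_rot: [-0.02, -0.04, 0.999, 0.007]
force: [-0.6, -0.4, -0.7]
grip_width: 0.513
```

Run:
```python
from h import *
goto(561.4,155,43,184)
```

```text
pos [541.5 171.1 151.4] psi -175.43 t 42.45 F [-0.6 -0.4 -0.7] g 0.513 j6 -1.56
units: now-axes [-0.455 -0.387  2.147] after-turn axes [-0.375 -0.349  2.169] dr [ 0.092 -0.222  0.055]
```

Emit:
servo_tool:
  motion:
    - {"dr": [0.09,-0.22,0.05],"delta_pos": [-0.15,-0.15,0],"hand": 0.2}
    - {"dr": [0,0,0],"delta_pos": [-0.15,-0.12,0],"hand": 0.2}
    - {"dr": [0,0,0],"delta_pos": [-0.08,-0.08,0],"hand": 0.2}
    - {"dr": [0,0,0],"delta_pos": [0,0,0],"hand": 0.2}

```text
time_s: 42.95
eef_pos: [562.4, 151.3, 151.0]
ee_rot: [-0.001, -0.033, 0.999, 0.0]
force: [0.4, -0.1, -1.1]
grip_width: 0.507
```

Run:
```python
from h import *
goto(561.4,155,43,184)
```

```text
pos [562.4 151.3 151. ] psi -176.16 t 42.95 F [ 0.4 -0.1 -1.1] g 0.507 j6 -1.58
units: now-axes [0.012 0.074 2.16 ] after-turn axes [0.014 0.075 2.16 ] dr [ 0.001 -0.007 -0.016]
```

Emit:
servo_tool:
  motion:
    - {"dr": [0,0,0],"delta_pos": [0.01,0.07,0.2],"hand": 0.2}
    - {"dr": [0,0,0],"delta_pos": [0,0,0.5],"hand": 0.2}
    - {"dr": [0,0,0],"delta_pos": [0,0,0.5],"hand": 0.2}
    - {"dr": [0,0,0],"delta_pos": [0,0,0.4],"hand": 0.2}
    - {"dr": [0,0,0],"delta_pos": [0,0,0.2],"hand": 0.2}
    - {"dr": [0,0,0],"delta_pos": [0,0,0],"hand": 0.2}
    - {"dr": [0,0,0],"delta_pos": [0,0,0],"hand": 0.2}

```text
time_s: 43.82
eef_pos: [560.1, 156.7, 56.3]
ee_rot: [-0.002, -0.034, 0.999, 0.0]
force: [0.6, 0.5, -1.0]
grip_width: 0.51
```

Run:
```python
from h import *
im,w=look('w24',561.4,155,43,184)
```

```text
pos [560.1 156.6  56.3] psi -176.08 t 43.88 F [-0.8 -0.2 -1.9] g 0.514 j6 -1.57
units: now-axes [-0.025 -0.035  0.267] after-turn axes [-0.024 -0.035  0.267] dr [ 0.006 -0.018 -0.008]
```

View pics/w24.png

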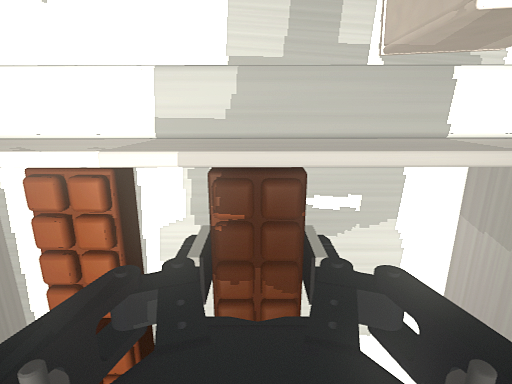

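Emit:
servo_tool:
  motion:
    - {"dr": [0,0,0],"delta_pos": [-0.05,-0.03,0.15],"hand": 0.2}
    - {"dr": [0,0,0],"delta_pos": [0,0,0.11],"hand": 0.2}
    - {"dr": [0,0,0],"delta_pos": [0,0,0.02],"hand": 0.2}
    - {"dr": [0,0,0],"delta_pos": [0,0,0],"hand": 0.2}
    - {"dr": [0,0,0],"delta_pos": [0,0,0],"hand": 0.65}
    - {"dr": [0,0,0],"delta_pos": [0,0,0],"hand": 0.65}
    - {"dr": [0,0,0],"delta_pos": [0,0,-0.3],"hand": 0.65}
    - {"dr": [0,0,0],"delta_pos": [0,0,-0.8],"hand": 0.65}
    - {"dr": [0,0,0],"delta_pos": [0,0,-0.8],"hand": 0.65}
    - {"dr": [0,0,0],"delta_pos": [0,0,-0.6],"hand": 0.65}
    - {"dr": [0,0,0],"delta_pos": [0,0,0],"hand": 0.65}

```text
time_s: 45.25
eef_pos: [564.3, 155.2, 176.6]
ee_rot: [0.002, -0.034, 0.999, 0.001]
force: [-0.5, -0.0, -0.8]
grip_width: 0.65
```

Run:
```python
from h import *
im,w=look('w25',380,320,190,182)
for s in slabs(im,w,90,120): print(s)
im,d=capture('top'); w=cloud('top',d); np.savez('pics/t25.npz',im=im,d=d,w=w)
save('t25',cv2.resize(im[90:270,110:380],(800,533)))
```

```text
pos [563.7 155.2 175.1] psi -176.09 t 45.3 F [ 0.   0.5 -0.7] g 0.652 j6 -1.57
units: now-axes [ 3.44   3.54  -0.299] after-turn axes [ 3.556  3.423 -0.298] dr [0.006 0.008 0.191]
([462.0, 13.0], 417.2, 307.0, 31.1, 15.4, 68.8)
([160.0, 181.0], 566.7, 66.6, 82.2, 43.0, 3.3)
([257.0, 182.0], 562.1, 156.0, 82.7, 42.7, 3.9)
([257.0, 272.0], 655.5, 162.8, 83.3, 42.7, 3.6)
([156.0, 247.0], 635.8, 65.1, 27.9, 25.5, -86.8)
```

View pics/w25.png

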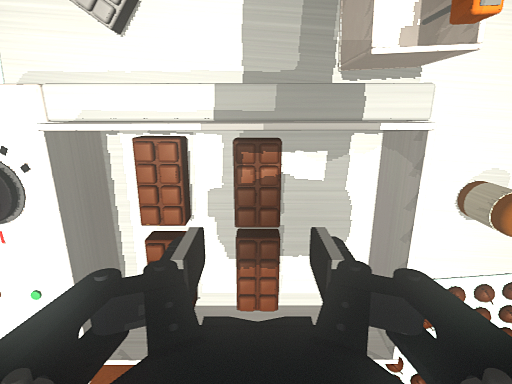

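View pics/t25.png

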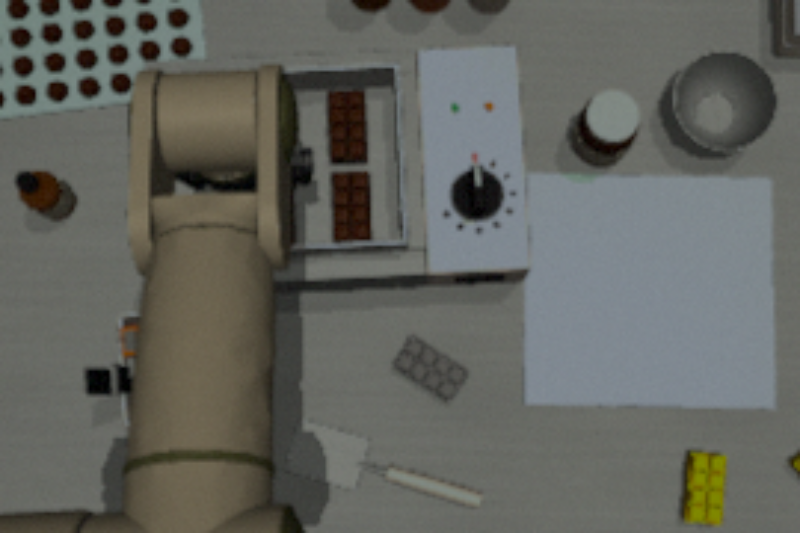

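Run:
```python
from h import *
f=np.load('pics/top0.npz');w=f['w'];im=f['im']
v,u=np.mgrid[:384,:512]
reg=(u>135)&(u<190)&(v>185)&(v<240)
hsv=cv2.cvtColor(im,cv2.COLOR_RGB2HSV)
m=reg&(w[...,2]>130); p=w[m]; print('handles',len(p)); 
for a in (1,-1):
    pass
print(np.c_[u[m],v[m],p.round(0)][:60:2].tolist())
m=reg&(hsv[...,0]<18)&(hsv[...,1]>150)&(w[...,2]>100); print('pod',np.nanmedian(w[m],0),m.sum())
m=reg&(abs(w[...,2]-99)<3.5)&(hsv[...,2]>120)&(hsv[...,1]<60); p=w[m][:,:2].astype(np.float32); print(cv2.minAreaRect(p))
goto(380,320,190,182)
```

```text
handles 82
[[154.0, 200.0, 419.0, 304.0, 130.0], [153.0, 201.0, 415.0, 307.0, 132.0], [153.0, 203.0, 408.0, 306.0, 132.0], [151.0, 204.0, 405.0, 313.0, 131.0], [156.0, 205.0, 402.0, 295.0, 136.0], [155.0, 206.0, 399.0, 299.0, 132.0], [155.0, 207.0, 395.0, 300.0, 131.0], [152.0, 209.0, 388.0, 308.0, 133.0], [149.0, 213.0, 374.0, 312.0, 154.0], [150.0, 214.0, 371.0, 310.0, 150.0], [138.0, 215.0, 367.0, 349.0, 148.0], [140.0, 215.0, 367.0, 344.0, 143.0], [142.0, 215.0, 368.0, 340.0, 134.0], [150.0, 215.0, 367.0, 309.0, 153.0], [139.0, 216.0, 364.0, 345.0, 149.0], [141.0, 216.0, 364.0, 342.0, 139.0], [150.0, 216.0, 364.0, 310.0, 146.0], [139.0, 217.0, 360.0, 346.0, 147.0], [141.0, 217.0, 361.0, 342.0, 136.0], [143.0, 217.0, 362.0, 337.0, 131.0], [150.0, 217.0, 361.0, 308.0, 152.0], [152.0, 217.0, 362.0, 308.0, 131.0], [140.0, 218.0, 358.0, 344.0, 142.0], [142.0, 218.0, 358.0, 340.0, 133.0], [150.0, 218.0, 358.0, 310.0, 147.0], [139.0, 219.0, 354.0, 345.0, 147.0], [141.0, 219.0, 355.0, 343.0, 133.0], [149.0, 219.0, 354.0, 311.0, 153.0], [151.0, 219.0, 355.0, 307.0, 142.0], [140.0, 220.0, 351.0, 343.0, 142.0]]
pod [400.83689894 297.72397641 126.47998015] 45
((376.85614013671875, 277.61724853515625), (127.66856384277344, 88.37928771972656), 4.891731262207031)
pos [563.1 155.1 173.6] psi -176.09 t 45.35 F [-0.2 -0.1  0.1] g 0.65 j6 -1.57
units: now-axes [ 3.429  3.541 -0.32 ] after-turn axes [ 3.545  3.424 -0.328] dr [ 0.006 -0.007  0.191]
```

Emit:
servo_tool:
  motion:
    - {"dr": [0,0,0],"delta_pos": [0.3,0.3,-0.3],"hand": 0.7}
    - {"dr": [0,0,0],"delta_pos": [0.5,0.5,-0.1],"hand": 0.7}
    - {"dr": [0,0,0],"delta_pos": [0.5,0.5,-0.1],"hand": 0.7}
    - {"dr": [0,0,0],"delta_pos": [0.5,0.5,0],"hand": 0.7}
    - {"dr": [0,0,0],"delta_pos": [0.5,0.5,0],"hand": 0.7}
    - {"dr": [0,0,0],"delta_pos": [0.5,0.5,0],"hand": 0.7}
    - {"dr": [0,0,0],"delta_pos": [0.5,0.45,0],"hand": 0.7}
    - {"dr": [0,0,0],"delta_pos": [0.3,0.25,0],"hand": 0.7}
    - {"dr": [0,0,0],"delta_pos": [0,0,0],"hand": 0.7}
    - {"dr": [0,0,0],"delta_pos": [0,0,0],"hand": 0.7}

```text
time_s: 46.6
eef_pos: [355.1, 325.8, 200.8]
ee_rot: [-0.005, -0.036, 0.999, 0.0]
force: [0.7, -0.7, 0.2]
grip_width: 0.698
```

Run:
```python
from h import *
im,w=look('w26',362,322,190,184)
v,u=np.mgrid[:384,:512]
rim=(abs(w[...,2]-100)<3)
im2=cv2.convertScaleAbs(im,alpha=1.5); im2[rim]=[255,0,0]; im2[(w[...,2]>138)&(w[...,2]<160)]=[0,255,0]; save('w26m',im2)
```

```text
pos [355.2 325.7 200.8] psi -175.87 t 46.65 F [-0.5  0.   0. ] g 0.696 j6 -1.15
units: now-axes [-0.133 -0.084  0.216] after-turn axes [-0.131 -0.083  0.217] dr [ 0.008 -0.056  0.013]
```

View pics/w26.png

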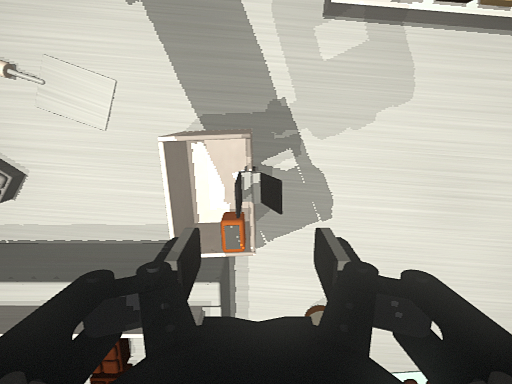

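View pics/w26m.png

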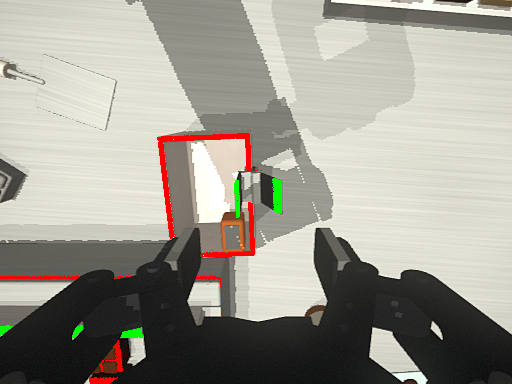

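Run:
```python
from h import *
f=np.load('pics/w26.npz');w=f['w']
v,u=np.mgrid[:384,:512]
z=w[...,2]
def L(mm,n):
    p=w[mm].astype(np.float32); l=cv2.fitLine(p[:,:2],cv2.DIST_HUBER,0,.01,.01).ravel(); print(n,len(p),p.mean(0).round(1),np.degrees(np.arctan2(l[1],l[0])).round(2),'x',p[:,0].min().round(1),p[:,0].max().round(1),'y',p[:,1].min().round(1),p[:,1].max().round(1))
rim=abs(z-100)<3
L(rim&(u>244)&(u<257)&(v>136)&(v<165),'L1')
L(rim&(u>244)&(u<257)&(v>225)&(v<255),'L2')
L(rim&(u>244)&(u<257)&(v>136)&(v<255),'L')
L(rim&(u>155)&(u<175)&(v>140)&(v<235),'Rw')
L((z>146)&(z<158)&(u>232)&(u<243)&(v>160)&(v<225),'fixed')
L((z>146)&(z<158)&(u>260)&(u<290)&(v>160)&(v<225),'mov')
for vv in (180,190,200,210): print(vv,[(int(a),*w[vv,a].round(0)) for a in range(232,286,3)])
```

```text
L1 142 [325.  315.3  99.5] 6.9 x 311.9 338.5 y 312.0 318.5
L2 158 [421.2 325.1  99.5] 3.67 x 403.0 436.1 y 319.2 329.1
L 453 [376.4 320.7  99.5] 6.08 x 311.9 436.1 y 312.0 329.1
Rw 503 [368.  235.1  99.4] 6.17 x 321.6 419.1 y 228.2 242.8
fixed 152 [359.1 309.9 152.7] 6.18 x 345.2 374.5 y 307.0 312.7
mov 144 [355.3 345.3 147.7] 6.16 x 341.7 370.5 y 342.4 348.2
180 [(232, np.float64(378.0), np.float64(295.0), np.float64(4.0)), (235, np.float64(346.0), np.float64(307.0), np.float64(141.0)), (238, np.float64(346.0), np.float64(309.0), np.float64(139.0)), (241, np.float64(353.0), np.float64(311.0), np.float64(106.0)), (244, np.float64(353.0), np.float64(314.0), np.float64(107.0)), (247, np.float64(353.0), np.float64(317.0), np.float64(105.0)), (250, np.float64(352.0), np.float64(320.0), np.float64(108.0)), (253, np.float64(351.0), np.float64(322.0), np.float64(115.0)), (256, np.float64(351.0), np.float64(325.0), np.float64(113.0)), (259, np.float64(351.0), np.float64(328.0), np.float64(111.0)), (262, np.float64(349.0), np.float64(331.0), np.float64(118.0)), (265, np.float64(348.0), np.flo
[... 3160 characters left out ...]
(100.0)), (253, np.float64(389.0), np.float64(325.0), np.float64(90.0)), (256, np.float64(419.0), np.float64(330.0), np.float64(-0.0)), (259, np.float64(419.0), np.float64(334.0), np.float64(0.0)), (262, np.float64(418.0), np.float64(338.0), np.float64(1.0)), (265, np.float64(418.0), np.float64(342.0), np.float64(0.0)), (268, np.float64(418.0), np.float64(347.0), np.float64(1.0)), (271, np.float64(418.0), np.float64(351.0), np.float64(-0.0)), (274, np.float64(371.0), np.float64(343.0), np.float64(140.0)), (277, np.float64(369.0), np.float64(345.0), np.float64(145.0)), (280, np.float64(368.0), np.float64(347.0), np.float64(148.0)), (283, np.float64(416.0), np.float64(367.0), np.float64(1.0))]
```

Emit:
servo_tool:
  motion:
    - {"dr": [0,-0.05,-0.2],"delta_pos": [-0.07,-0.14,0.1],"hand": 0.9}
    - {"dr": [0,0,0],"delta_pos": [0,0,0.4],"hand": 0.9}
    - {"dr": [0,0,0],"delta_pos": [0,0,0.4],"hand": 0.9}
    - {"dr": [0,0,0],"delta_pos": [0,0,0.3],"hand": 0.9}
    - {"dr": [0,0,0],"delta_pos": [0,0,0],"hand": 0.9}

```text
time_s: 47.28
eef_pos: [361.6, 316.6, 139.1]
ee_rot: [-0.001, -0.051, 0.999, 0.001]
force: [-0.1, -0.0, 0.6]
grip_width: 0.899
```

Run:
```python
from h import *
im,w=look('w27',359.5,319,84,186.2)
z=w[...,2]
v,u=np.mgrid[:384,:512]
def L(mm,n):
    p=w[mm].astype(np.float32); l=cv2.fitLine(p[:,:2],cv2.DIST_HUBER,0,.01,.01).ravel(); print(n,len(p),p.mean(0).round(1),np.degrees(np.arctan2(l[1],l[0])).round(2),'x',p[:,0].min().round(1),p[:,0].max().round(1),'y',p[:,1].min().round(1),p[:,1].max().round(1))
b=(w[...,0]>335)&(w[...,0]<385)&(z>144)&(z<158)
L(b&(w[...,1]<325),'fixed'); L(b&(w[...,1]>330)&(w[...,1]<352),'mov')
```

```text
pos [362.  316.8 139.7] psi -174.1 t 47.33 F [0.6 0.9 0.9] g 0.901 j6 -1.2
units: now-axes [0.046 0.047 1.115] after-turn axes [0.045 0.049 1.115] dr [ 0.009  0.002 -0.03 ]
fixed 273 [359.2 310.1 153.3] 6.85 x 345.3 375.2 y 307.2 313.1
mov 377 [355.7 344.9 147.4] 6.45 x 341.6 371.5 y 341.3 348.7
```

View pics/w27.png

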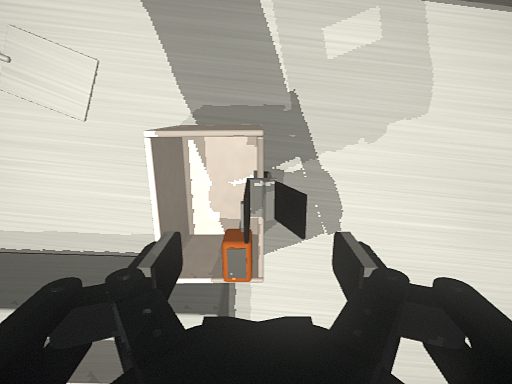

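Emit:
servo_tool:
  motion:
    - {"dr": [0,0,0],"delta_pos": [0.045,0.05,0.2],"hand": 0.9}
    - {"dr": [0,0,0],"delta_pos": [0,0,0.4],"hand": 0.9}
    - {"dr": [0,0,0],"delta_pos": [0,0,0.35],"hand": 0.9}
    - {"dr": [0,0,0],"delta_pos": [0,0,0.12],"hand": 0.9}
    - {"dr": [0,0,0],"delta_pos": [0,0,0],"hand": 0.9}

```text
time_s: 47.95
eef_pos: [360.6, 319.9, 85.9]
ee_rot: [0.002, -0.051, 0.999, 0.002]
force: [-0.4, 0.4, 0.8]
grip_width: 0.897
```

Run:
```python
from h import *
im,w=look('w28',359.5,319.3,84,186.2)
```

```text
pos [360.7 320.   86.2] psi -174.14 t 48.0 F [ 0.5 -0.4 -0.4] g 0.901 j6 -1.19
units: now-axes [ 0.025 -0.012  0.043] after-turn axes [ 0.025 -0.012  0.043] dr [ 0.019  0.026 -0.034]
```

View pics/w28.png

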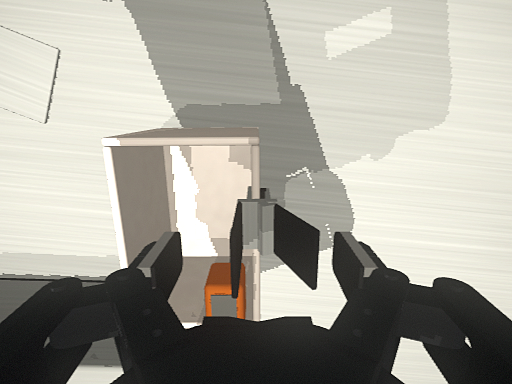

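Emit:
servo_tool:
  motion:
    - {"dr": [0,0,-0.03],"delta_pos": [0.02,-0.01,0.02],"hand": 0.6}
    - {"dr": [0,0,0],"delta_pos": [0,0,0],"hand": 0.4}
    - {"dr": [0,0,0],"delta_pos": [0,0,0],"hand": 0.2}
    - {"dr": [0,0,0],"delta_pos": [0,0,0],"hand": 0.1}
    - {"dr": [0,0,0],"delta_pos": [0,0,0],"hand": 0.1}
    - {"dr": [0,0,0],"delta_pos": [0,0,0],"hand": 0.1}
    - {"dr": [0,0,0],"delta_pos": [0,0,0],"hand": 0.1}
  squeeze: 40

```text
time_s: 48.88
eef_pos: [361.6, 319.3, 88.7]
ee_rot: [0.005, -0.054, 0.999, 0.002]
force: [0.6, -0.5, 1.2]
grip_width: 0.246
```

Run:
```python
from h import *
im,w=look('w29',359.5,319.3,84,186.2)
```

```text
pos [361.7 319.3  88.7] psi -173.76 t 48.92 F [ 0.1 -0.3 -0.4] g 0.243 j6 -1.2
units: now-axes [0.044 0.005 0.094] after-turn axes [0.043 0.005 0.095] dr [0.016 0.06  0.004]
```

View pics/w29.png

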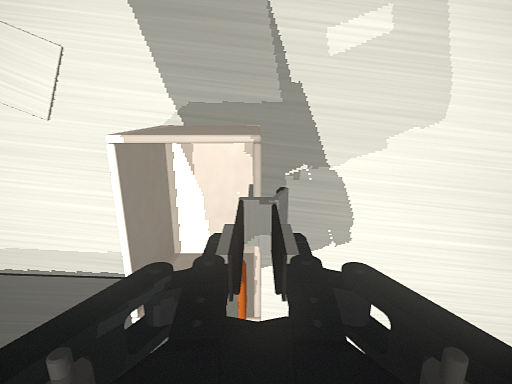

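Emit:
servo_tool:
  motion:
    - {"dr": [0,0,0],"delta_pos": [0,0,-0.15],"hand": 0.1}
    - {"dr": [0,0,0],"delta_pos": [0,0,-0.4],"hand": 0.1}
    - {"dr": [0,0,0],"delta_pos": [0,0,-0.7],"hand": 0.1}
    - {"dr": [0,0,0],"delta_pos": [0,0,-0.7],"hand": 0.1}
    - {"dr": [0,0.05,0.2],"delta_pos": [0,0,-0.6],"hand": 0.1}
    - {"dr": [0,0,0],"delta_pos": [0,0,-0.2],"hand": 0.1}
    - {"dr": [0,0,0],"delta_pos": [0,0,0],"hand": 0.1}

```text
time_s: 49.8
eef_pos: [359.3, 318.5, 230.9]
ee_rot: [-0.0, -0.037, 0.999, 0.001]
force: [0.0, 0.0, -1.6]
grip_width: 0.25
```

Run:
```python
from h import *
im,w=look('w30',602.8,277,222,184)
im,d=capture('scene'); save('s30',cv2.resize(im[140:340,230:430],(600,600)))
```

```text
pos [359.1 318.4 230.4] psi -175.75 t 49.85 F [-0.7  0.  -2.1] g 0.247 j6 -1.17
units: now-axes [-4.8   -1.188  0.158] after-turn axes [-4.805 -1.166  0.169] dr [ 0.013 -0.01   0.025]
```

View pics/s30.png

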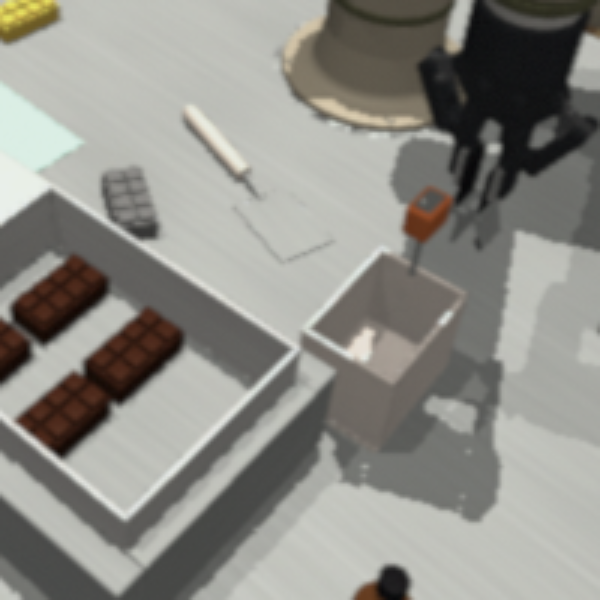

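View pics/w30.png

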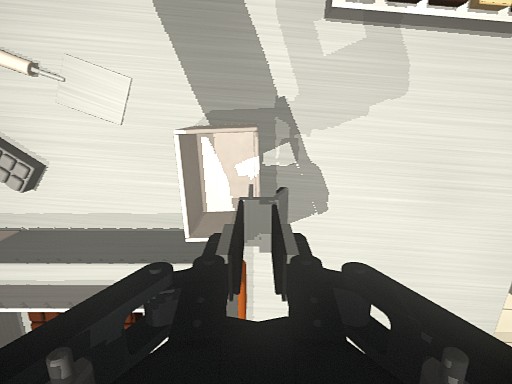

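Emit:
servo_tool:
  motion:
    - {"dr": [0,0,0],"delta_pos": [-0.3,-0.08,-0.05],"hand": 0.1}
    - {"dr": [0,0,0],"delta_pos": [-0.5,-0.13,0],"hand": 0.1}
    - {"dr": [0,0,0],"delta_pos": [-0.55,-0.13,0],"hand": 0.1}
    - {"dr": [0,0,0],"delta_pos": [-0.55,-0.13,0],"hand": 0.1}
    - {"dr": [0,0,0],"delta_pos": [-0.55,-0.13,0],"hand": 0.1}
    - {"dr": [0,0,0],"delta_pos": [-0.55,-0.13,0],"hand": 0.1}
    - {"dr": [0,0,0],"delta_pos": [-0.55,-0.13,0],"hand": 0.1}
    - {"dr": [0,0,0],"delta_pos": [-0.5,-0.13,0],"hand": 0.1}
    - {"dr": [0,0,0],"delta_pos": [-0.4,-0.1,0],"hand": 0.1}
    - {"dr": [0,0,0],"delta_pos": [-0.2,-0.05,0],"hand": 0.1}
    - {"dr": [0,0,0],"delta_pos": [0,0,0],"hand": 0.1}
    - {"dr": [0,0,0],"delta_pos": [0,0,0],"hand": 0.1}

```text
time_s: 51.4
eef_pos: [609.2, 270.8, 218.1]
ee_rot: [-0.009, -0.036, 0.999, -0.002]
force: [0.2, -0.4, -1.6]
grip_width: 0.248
```

```bash
cat >> h.py <<'E'
def wallfit(w,n='wall'):
    # left pan wall: points near z150 in a band about the expected line
    c,s=np.cos(np.radians(3.95)),np.sin(np.radians(3.95))
    xm=(w[...,0]-610.3)*c+(w[...,1]-143.4)*s; ym=-(w[...,0]-610.3)*s+(w[...,1]-143.4)*c
    m=(abs(w[...,2]-150)<2.5)&(abs(ym-137.5)<12)&(abs(xm)<97)
    p=w[m]; y=ym[m]; x=xm[m]
    print(n,len(p),'ym med',np.median(y).round(2),'p5,p95',np.percentile(y,[3,97]).round(1),'slope deg',np.degrees(np.polyfit(x,y,1)[0]).round(2),'x',x.min().round(0),x.max().round(0))
    return m
E
python3 - <<'E'
from h import *
im,w=look('w31',602.8,277,222,184)
m=wallfit(w)
im2=cv2.convertScaleAbs(im,alpha=1.5); im2[m]=[255,0,0]; save('w31m',im2)
E
```

```text
pos [609.1 270.9 218.1] psi -175.86 t 51.45 F [-0.6  0.5 -1.8] g 0.248 j6 -1.4
units: now-axes [ 0.118  0.131 -0.076] after-turn axes [ 0.117  0.131 -0.078] dr [-0.019 -0.104  0.015]
wall 949 ym med 137.98 p5,p95 [135.6 140.4] slope deg -0.02 x -97.0 97.0
```

View pics/w31m.png

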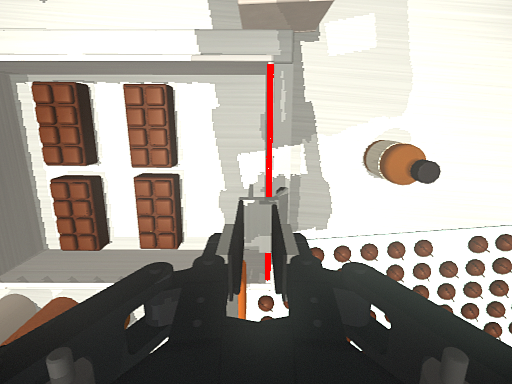

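Emit:
servo_tool:
  motion:
    - {"dr": [-0.02,-0.1,0],"delta_pos": [0.06,0.06,0],"hand": 0.1}
    - {"dr": [0,0,0],"delta_pos": [0.06,0.05,0.1],"hand": 0.1}
    - {"dr": [0,0,0],"delta_pos": [0,0,0.2],"hand": 0.1}
    - {"dr": [0,0,0],"delta_pos": [0,0,0.2],"hand": 0.1}
    - {"dr": [0,0,0],"delta_pos": [0,0,0],"hand": 0.1}

```text
time_s: 52.08
eef_pos: [601.1, 276.9, 191.4]
ee_rot: [-0.0, -0.037, 0.999, 0.0]
force: [-0.3, -0.4, -1.3]
grip_width: 0.247
```

Run:
```python
from h import *
im,w=look('w32',602.8,276.2,139,184)
m=wallfit(w)
im,d=capture('scene'); save('s32',cv2.resize(im[180:330,230:380],(600,600)))
```

```text
pos [601.4 276.9 192. ] psi -175.78 t 52.12 F [-0.1  0.1 -1.4] g 0.25 j6 -1.39
units: now-axes [-0.027 -0.016  1.06 ] after-turn axes [-0.028 -0.016  1.06 ] dr [0.003 0.005 0.022]
wall 1161 ym med 137.97 p5,p95 [135.7 140.3] slope deg -0.03 x -97.0 97.0
```

View pics/w32.png

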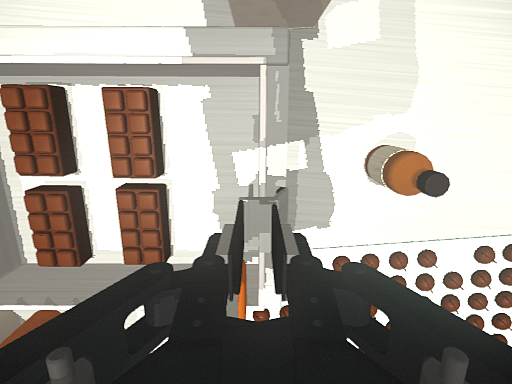

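View pics/s32.png

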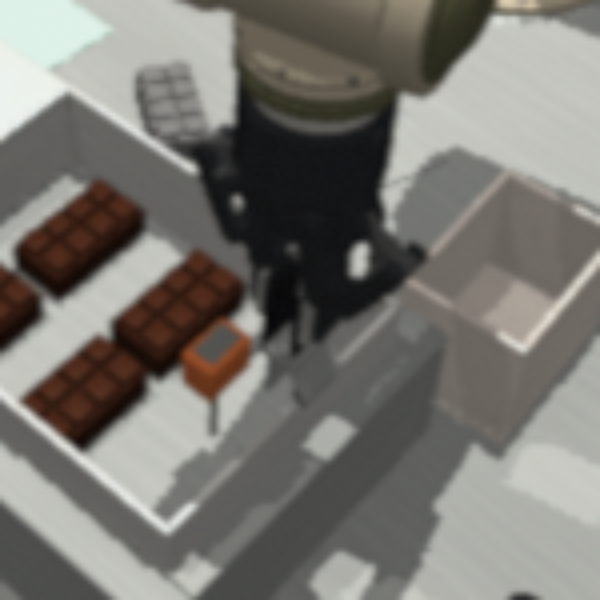

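Emit:
servo_tool:
  motion:
    - {"dr": [0,0,0],"delta_pos": [-0.02,-0.02,0.2],"hand": 0.1}
    - {"dr": [0,0,0],"delta_pos": [0,0,0.3],"hand": 0.1}
    - {"dr": [0,0,0],"delta_pos": [0,0,0.2],"hand": 0.1}
    - {"dr": [0,0,0],"delta_pos": [0,0,0.05],"hand": 0.1}
    - {"dr": [0,0,0],"delta_pos": [0,0,0],"hand": 0.1}

```text
time_s: 52.8
eef_pos: [602.9, 275.8, 152.0]
ee_rot: [0.001, -0.037, 0.999, 0.0]
force: [0.7, 0.4, -0.9]
grip_width: 0.243
```

Run:
```python
from h import *
im,w=look('w33',602.8,276.2,139,184)
m=wallfit(w)
im,d=capture('scene'); save('s33',cv2.resize(im[180:330,230:380],(600,600)))
```

```text
pos [602.9 275.8 152.2] psi -175.79 t 52.85 F [ 0.  -0.3 -1.9] g 0.246 j6 -1.39
units: now-axes [0.001 0.008 0.264] after-turn axes [0.001 0.008 0.264] dr [0.004 0.009 0.021]
wall 1671 ym med 138.07 p5,p95 [135.7 140.5] slope deg -0.05 x -97.0 85.0
```

View pics/w33.png

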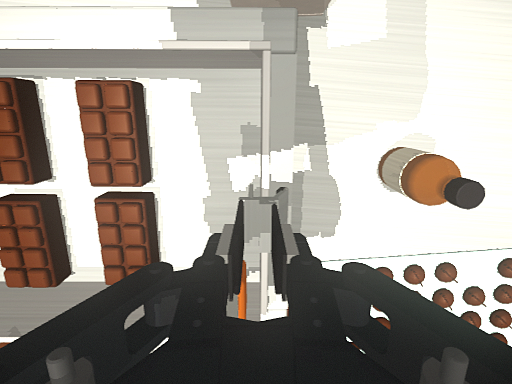

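Emit:
servo_tool:
  motion:
    - {"dr": [0,0,0],"delta_pos": [0,0,0.14],"hand": 0.1}
    - {"dr": [0,0,0],"delta_pos": [0,0,0.1],"hand": 0.1}
    - {"dr": [0,0,0],"delta_pos": [0,0,0.02],"hand": 0.1}
    - {"dr": [0,0,0],"delta_pos": [0,0,0],"hand": 0.1}

```text
time_s: 53.4
eef_pos: [603.2, 275.9, 139.0]
ee_rot: [0.001, -0.037, 0.999, 0.001]
force: [0.2, -0.4, -1.5]
grip_width: 0.246
```

Emit:
servo_tool:
  motion:
    - {"dr": [0,0,0],"delta_pos": [0,0,0.03],"hand": 0.1}
    - {"dr": [0,0,0],"delta_pos": [0,0,0],"hand": 0.1}

```text
time_s: 53.65
eef_pos: [603.5, 276.0, 139.1]
ee_rot: [0.002, -0.037, 0.999, 0.001]
force: [-0.3, 0.1, -1.0]
grip_width: 0.25
```

Emit:
servo_tool:
  motion:
    - {"dr": [0,0,0],"delta_pos": [0,0,0.06],"hand": 0.1}
    - {"dr": [0,0,0],"delta_pos": [0,0,0],"hand": 0.1}

```text
time_s: 53.9
eef_pos: [604.0, 276.1, 139.1]
ee_rot: [0.004, -0.037, 0.999, 0.001]
force: [-0.6, 0.8, -0.6]
grip_width: 0.251
```

Run:
```python
from h import *
im,w=look('w34',602.8,280.5,139,184)
im,d=capture('scene'); save('s34',cv2.resize(im[180:330,230:380],(600,600)))
```

```text
pos [604. 276. 139.] psi -175.78 t 53.95 F [ 0.4  1.1 -1.5] g 0.242 j6 -1.39
units: now-axes [0.018 0.091 0.   ] after-turn axes [0.018 0.091 0.   ] dr [0.008 0.045 0.022]
```

View pics/s34.png

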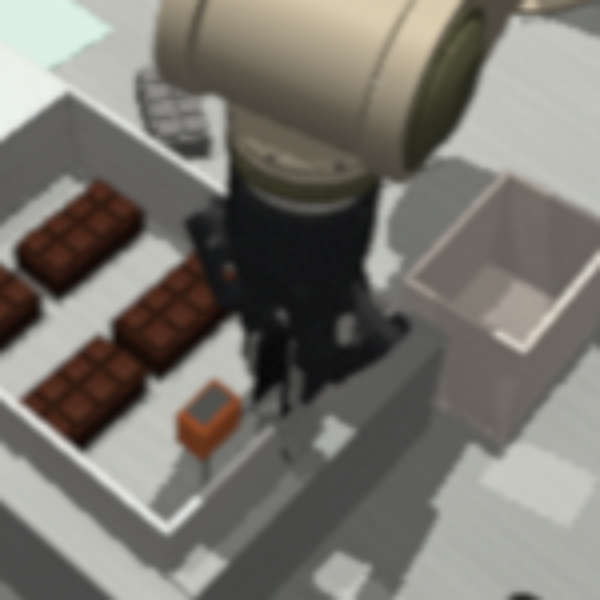

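Emit:
servo_tool:
  motion:
    - {"dr": [0,0.04,0],"delta_pos": [0.02,0.05,0],"hand": 0.1}
    - {"dr": [0,0,0],"delta_pos": [0,0.04,0],"hand": 0.1}
    - {"dr": [0,0,0],"delta_pos": [0,0,0],"hand": 0.1}

```text
time_s: 54.38
eef_pos: [603.1, 280.3, 138.8]
ee_rot: [0.0, -0.037, 0.999, 0.0]
force: [0.4, -0.4, 1.8]
grip_width: 0.244
```

Run:
```python
from h import *
goto(602.8,281,139,184)
```

```text
pos [603.1 280.3 138.8] psi -175.8 t 54.38 F [ 0.4 -0.4  1.8] g 0.244 j6 -1.39
units: now-axes [ 0.004  0.015 -0.004] after-turn axes [ 0.004  0.015 -0.004] dr [0.003 0.005 0.02 ]
```

Emit:
servo_tool:
  motion:
    - {"dr": [0,0,0],"delta_pos": [0,0,0],"hand": 0.35}
    - {"dr": [0,0,0],"delta_pos": [0,0,0],"hand": 0.5}
    - {"dr": [0,0,0],"delta_pos": [0,0,0],"hand": 0.7}
    - {"dr": [0,0,0],"delta_pos": [0,0,0],"hand": 0.9}
    - {"dr": [0,0,0],"delta_pos": [0,0,0],"hand": 0.9}
    - {"dr": [0,0,0],"delta_pos": [0,0,0],"hand": 0.9}

```text
time_s: 55.12
eef_pos: [602.4, 280.8, 137.7]
ee_rot: [-0.001, -0.037, 0.999, 0.001]
force: [-0.9, -0.2, -0.3]
grip_width: 0.901
```

Run:
```python
from h import *
im,w=look('w35',602.8,281,139,184)
```

```text
pos [602.4 280.8 137.7] psi -175.78 t 55.17 F [ 0.5 -0.   0. ] g 0.899 j6 -1.39
units: now-axes [-0.007  0.003 -0.026] after-turn axes [-0.007  0.003 -0.026] dr [ 0.008 -0.006  0.022]
```

View pics/w35.png

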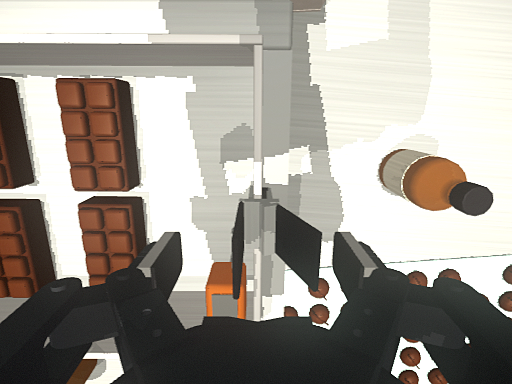

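Emit:
servo_tool:
  motion:
    - {"dr": [0,0,0],"delta_pos": [0,0,-0.3],"hand": 0.9}
    - {"dr": [0,0,0],"delta_pos": [0,0,-0.6],"hand": 0.9}
    - {"dr": [0,0,0],"delta_pos": [0,0,-0.7],"hand": 0.9}
    - {"dr": [0,0,0],"delta_pos": [0,0,-0.5],"hand": 0.9}
    - {"dr": [0,0,0],"delta_pos": [0,0,0],"hand": 0.9}

```text
time_s: 55.8
eef_pos: [602.7, 280.7, 250.5]
ee_rot: [0.001, -0.037, 0.999, 0.001]
force: [0.2, 0.5, 0.3]
grip_width: 0.904
```

Run:
```python
from h import *
im,w=look('w36',570,150,250,184)
z=w[...,2]
c,s=np.cos(np.radians(3.95)),np.sin(np.radians(3.95))
xm=(w[...,0]-610.3)*c+(w[...,1]-143.4)*s; ym=-(w[...,0]-610.3)*s+(w[...,1]-143.4)*c
b=(abs(xm)<40)&(z>194)&(z<210)
for n,m in (('fixed',b&(ym<143)&(ym>115)),('mov',b&(ym>150)&(ym<175))):
    print(n,m.sum(),np.median(xm[m]).round(1),xm[m].min().round(1),xm[m].max().round(1),np.median(ym[m]).round(1),np.percentile(z[m],98).round(1))
hsv=cv2.cvtColor(im,cv2.COLOR_RGB2HSV)
m=(hsv[...,0]<18)&(hsv[...,1]>180)&(z>165)&(z<190)&(abs(ym-115)<30); print('pod',m.sum(),np.median(xm[m]),np.median(ym[m]),np.median(z[m]))
wallfit(w)
for q in slabs(im,w,90,120): print(q)
im,d=capture('scene'); save('s36',cv2.resize(im[180:330,200:380],(720,600)))
```

```text
pos [602.4 280.6 249. ] psi -175.79 t 55.85 F [ 0.1  0.  -0.5] g 0.898 j6 -1.39
units: now-axes [ 0.837 -2.556 -0.025] after-turn axes [ 0.828 -2.559 -0.021] dr [0.009 0.002 0.021]
fixed 157 -2.1 -14.5 15.2 128.6 205.6
mov 202 -0.2 -14.7 15.1 163.6 199.8
pod 301 37.0821124004262 123.55155213496127 177.06914616415
wall 659 ym med 138.05 p5,p95 [135.4 140.1] slope deg -0.09 x -97.0 97.0
([69.0, 124.0], 566.8, 67.1, 82.7, 43.8, 3.7)
([149.0, 126.0], 562.5, 156.5, 82.9, 42.4, 3.8)
([385.0, 163.0], 584.2, 433.1, 24.2, 15.2, -17.4)
([156.0, 204.0], 656.4, 163.1, 83.8, 42.3, 3.3)
([83.0, 207.0], 664.8, 74.3, 83.8, 43.6, 3.7)
```

View pics/w36.png

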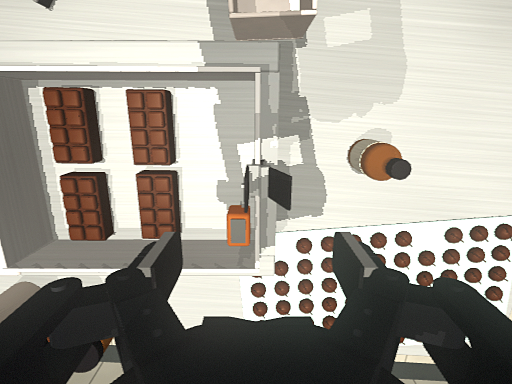

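View pics/s36.png

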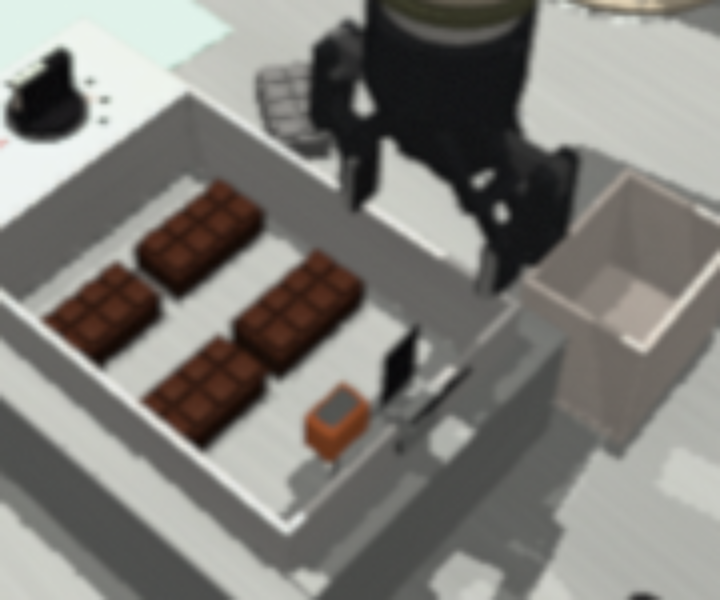

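Run:
```python
from h import *
goto(581.5,-81,190,184)
```

```text
pos [602.  280.4 247.5] psi -175.78 t 55.9 F [ 0.3  0.6 -1. ] g 0.901 j6 -1.39
units: now-axes [ 0.937 -7.18   1.144] after-turn axes [ 0.913 -7.183  1.15 ] dr [ 0.006 -0.013  0.022]
```

Emit:
servo_tool:
  motion:
    - {"dr": [0,0,0],"delta_pos": [0.05,-0.4,0],"hand": 0.7}
    - {"dr": [0,0,0],"delta_pos": [0.09,-0.62,0],"hand": 0.5}
    - {"dr": [0,0,0],"delta_pos": [0.09,-0.62,0],"hand": 0.5}
    - {"dr": [0,0,0],"delta_pos": [0.09,-0.62,0],"hand": 0.5}
    - {"dr": [0,0,0],"delta_pos": [0.09,-0.62,0],"hand": 0.5}
    - {"dr": [0,0,0],"delta_pos": [0.09,-0.62,0],"hand": 0.5}
    - {"dr": [0,0,0],"delta_pos": [0.09,-0.62,0],"hand": 0.5}
    - {"dr": [0,0,0],"delta_pos": [0.09,-0.62,0],"hand": 0.5}
    - {"dr": [0,0,0],"delta_pos": [0.09,-0.62,0.1],"hand": 0.5}
    - {"dr": [0,0,0],"delta_pos": [0.09,-0.62,0.3],"hand": 0.5}
    - {"dr": [0,0,0],"delta_pos": [0.09,-0.6,0.3],"hand": 0.5}
    - {"dr": [0,0,0],"delta_pos": [0.04,-0.3,0.3],"hand": 0.5}
    - {"dr": [0,0,0],"delta_pos": [0,0,0],"hand": 0.5}
    - {"dr": [0,0,0],"delta_pos": [0,0,0],"hand": 0.5}

```text
time_s: 57.65
eef_pos: [568.8, -75.0, 177.8]
ee_rot: [-0.016, -0.038, 0.999, 0.002]
force: [0.4, 0.6, -0.1]
grip_width: 0.497
```

Run:
```python
from h import *
im,d=capture('top'); save('t37',cv2.resize(im[90:270,110:380],(800,533)))
im,w=look('w37',581.5,-81,95,184)
z=w[...,2]; v,u=np.mgrid[:384,:512]
m=(abs(z-156)<4)&(u>215)&(u<300)&(v<260)&(v>130)
p=w[m][:,:2].astype(np.float32);print(len(p),cv2.minAreaRect(p),p.mean(0))
```

```text
pos [568.9 -74.9 178. ] psi -175.66 t 57.75 F [ 0.8 -0.5  0.2] g 0.499 j6 -1.98
units: now-axes [-0.294 -0.15   1.65 ] after-turn axes [-0.243 -0.139  1.659] dr [ 0.032 -0.18   0.034]
1190 ((582.377197265625, -80.74964141845703), (50.80438995361328, 13.86452865600586), 4.238276481628418) [580.86084  -80.611115]
```

View pics/w37.png

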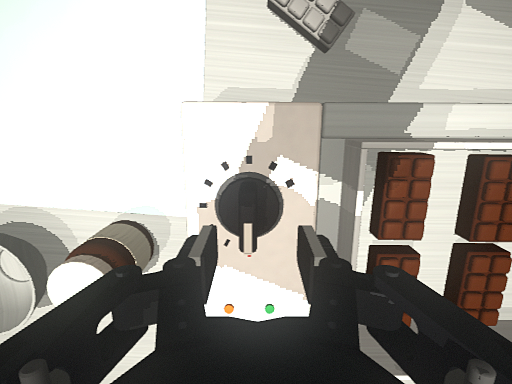

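View pics/t37.png

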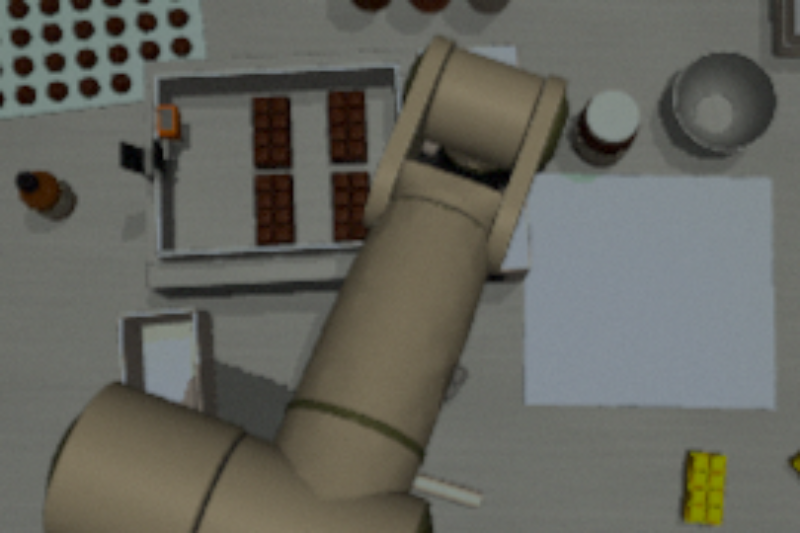

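Emit:
servo_tool:
  motion:
    - {"dr": [0.03,-0.18,0],"delta_pos": [-0.13,-0.08,0],"hand": 0.5}
    - {"dr": [0,0,0],"delta_pos": [-0.1,-0.05,0],"hand": 0.5}
    - {"dr": [0,0,0],"delta_pos": [0,0,0],"hand": 0.5}

```text
time_s: 58.12
eef_pos: [582.3, -79.8, 178.8]
ee_rot: [0.002, -0.039, 0.999, -0.0]
force: [-0.7, 0.5, 0.7]
grip_width: 0.492
```

Run:
```python
from h import *
goto(582,-80.7,94,184.1)
```

```text
pos [582.3 -79.8 178.8] psi -175.57 t 58.12 F [-0.7  0.5  0.7] g 0.492 j6 -1.98
units: now-axes [ 0.014 -0.016  1.695] after-turn axes [ 0.007 -0.017  1.695] dr [-0.004  0.024  0.033]
```

Emit:
servo_tool:
  motion:
    - {"dr": [0,0,0.03],"delta_pos": [0,-0.02,0.2],"hand": 0.5}
    - {"dr": [0,0,0],"delta_pos": [0,0,0.4],"hand": 0.5}
    - {"dr": [0,0,0],"delta_pos": [0,0,0.5],"hand": 0.5}
    - {"dr": [0,0,0],"delta_pos": [0,0,0.4],"hand": 0.5}
    - {"dr": [0,0,0],"delta_pos": [0,0,0.15],"hand": 0.5}
    - {"dr": [0,0,0],"delta_pos": [0,0,0],"hand": 0.5}

```text
time_s: 58.88
eef_pos: [582.0, -80.9, 91.3]
ee_rot: [0.001, -0.035, 0.999, 0.0]
force: [0.2, 0.9, 0.3]
grip_width: 0.497
```

Run:
```python
from h import *
im,w=look('w38',582,-80.7,94,184.1)
```

```text
pos [582.2 -80.9  91.7] psi -175.94 t 58.92 F [-0.8 -0.4 -0.9] g 0.504 j6 -1.98
units: now-axes [ 0.003  0.004 -0.046] after-turn axes [ 0.003  0.004 -0.046] dr [-0.001  0.017 -0.004]
```

View pics/w38.png

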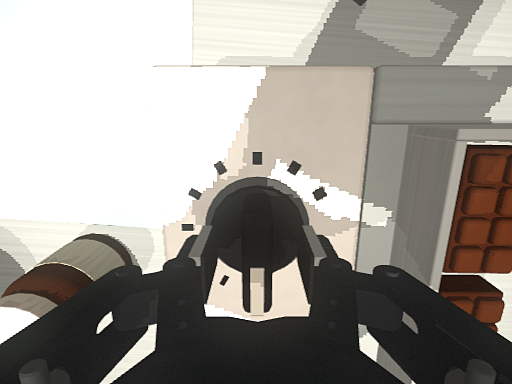

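Emit:
servo_tool:
  motion:
    - {"dr": [0,0,0],"delta_pos": [0,0,-0.05],"hand": 0.3}
    - {"dr": [0,0,0],"delta_pos": [0,0,0],"hand": 0.1}
    - {"dr": [0,0,0],"delta_pos": [0,0,0],"hand": 0}
    - {"dr": [0,0,0],"delta_pos": [0,0,0],"hand": 0}
    - {"dr": [0,0,0],"delta_pos": [0,0,0],"hand": 0}
  squeeze: 40

```text
time_s: 59.55
eef_pos: [582.9, -80.9, 95.9]
ee_rot: [0.003, -0.035, 0.999, -0.0]
force: [0.4, -0.5, -0.6]
grip_width: 0.155
```

Run:
```python
from h import *
goto(582,-80.7,94,34.1)
```

```text
pos [582.9 -80.9  95.9] psi -175.95 t 59.55 F [ 0.4 -0.5 -0.6] g 0.155 j6 -1.98
units: now-axes [0.017 0.006 0.038] after-turn axes [-0.011 -0.013  0.038] dr [ 0.038  0.018 14.995]
```

Emit:
servo_tool:
  motion:
    - {"dr": [0,0,0.8],"delta_pos": [0,0,0],"hand": 0}
    - {"dr": [0,0,0.8],"delta_pos": [0,0,0],"hand": 0}
    - {"dr": [0,0,0.8],"delta_pos": [0,0,0],"hand": 0}
    - {"dr": [0,0,0.8],"delta_pos": [0,0,0],"hand": 0}
    - {"dr": [0,0,0.8],"delta_pos": [0,0,0],"hand": 0}
    - {"dr": [0,0,0.8],"delta_pos": [0,0,0],"hand": 0}

```text
time_s: 60.3
eef_pos: [582.4, -82.1, 95.9]
ee_rot: [0.002, 0.386, 0.923, -0.001]
force: [0.2, -0.7, -0.8]
grip_width: 0.161
```

Run:
```python
from h import *
goto(582,-80.7,95,34.1); print(pose()[2]['wrist_torque'])
```

```text
pos [582.4 -82.1  95.9] psi 134.63 t 60.3 F [ 0.2 -0.7 -0.8] g 0.161 j6 -1.12
units: now-axes [0.025 0.015 0.018] after-turn axes [ 0.01  -0.027  0.018] dr [ 0.027  0.017 10.053]
[-0.17506913  0.21717563  0.07964531]
```

Emit:
servo_tool:
  motion:
    - {"dr": [0,0,0.8],"delta_pos": [0.02,0.01,0],"hand": 0}
    - {"dr": [0,0,0.8],"delta_pos": [0,0,0],"hand": 0}
    - {"dr": [0,0,0.8],"delta_pos": [0,0,0],"hand": 0}
    - {"dr": [0,0,0.8],"delta_pos": [0,0,0],"hand": 0}
    - {"dr": [0,0,0.8],"delta_pos": [0,0,0],"hand": 0}
    - {"dr": [0,0,0.8],"delta_pos": [0,0,0],"hand": 0}
    - {"dr": [0,0,0.8],"delta_pos": [0,0,0],"hand": 0}
    - {"dr": [0,0,0.8],"delta_pos": [0,0,0],"hand": 0}
    - {"dr": [0,0,0.8],"delta_pos": [0,0,0],"hand": 0}

```text
time_s: 61.42
eef_pos: [580.5, -82.6, 95.9]
ee_rot: [0.002, 0.864, 0.503, -0.002]
force: [-0.0, -2.4, -0.9]
grip_width: 0.151
```

Run:
```python
from h import *
goto(582,-80.7,95,34.1); print(pose()[2]['wrist_torque'])
```

```text
pos [580.5 -82.6  95.9] psi 60.35 t 61.42 F [-0.  -2.4 -0.9] g 0.151 j6 0.18
units: now-axes [0.048 0.008 0.019] after-turn axes [ 0.046 -0.014  0.019] dr [0.019 0.028 2.625]
[0.14085434 0.25547725 0.6832904 ]
```

Emit:
servo_tool:
  motion:
    - {"dr": [0,0,0.6],"delta_pos": [0.02,0,0],"hand": 0}
    - {"dr": [0,0,0.6],"delta_pos": [0.02,0,0],"hand": 0}
    - {"dr": [0,0,0.5],"delta_pos": [0,0,0],"hand": 0}
    - {"dr": [0,0,0.3],"delta_pos": [0,0,0],"hand": 0}
    - {"dr": [0,0,0],"delta_pos": [0,0,0],"hand": 0}

```text
time_s: 62.05
eef_pos: [579.9, -82.0, 95.9]
ee_rot: [0.003, 0.941, 0.339, -0.004]
force: [0.3, 0.6, -1.1]
grip_width: 0.156
```

Run:
```python
from h import *
goto(582,-80.7,95,34.1); print(pose()[2]['wrist_torque'])
```

```text
pos [579.9 -82.   95.9] psi 39.65 t 62.05 F [ 0.3  0.6 -1.1] g 0.156 j6 0.55
units: now-axes [0.05  0.006 0.018] after-turn axes [0.05  0.002 0.019] dr [0.015 0.052 0.555]
[ 0.03154286  0.00782177 -0.25529016]
```

Emit:
servo_tool:
  motion:
    - {"dr": [0,0,0.3],"delta_pos": [0,0,0],"hand": 0}
    - {"dr": [0,0,0.25],"delta_pos": [0,0,0],"hand": 0}
    - {"dr": [0,0,0],"delta_pos": [0,0,0],"hand": 0}

```text
time_s: 62.42
eef_pos: [579.8, -82.0, 95.9]
ee_rot: [0.003, 0.956, 0.294, -0.004]
force: [0.8, -0.2, -1.9]
grip_width: 0.156
```

Run:
```python
from h import *
print(pose()[2]['wrist_torque']); look('w39',582,-80.7,95,34.1)
```

```text
[ 0.09549903 -0.0139761  -0.0673793 ]
pos [579.8 -82.   95.9] psi 34.24 t 62.48 F [-0.   0.1 -0.9] g 0.151 j6 0.64
units: now-axes [0.051 0.004 0.018] after-turn axes [0.05  0.004 0.019] dr [0.015 0.052 0.014]
```

View pics/w39.png

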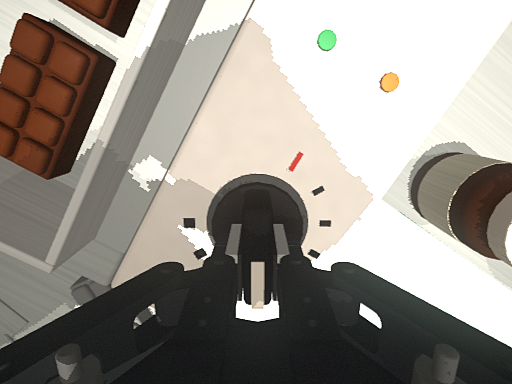

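Torque is near zero at 150°, so it should be in the fifth detent. Release, lift and check.

Emit:
servo_tool:
  motion:
    - {"dr": [0,0,0],"delta_pos": [0,0,0],"hand": 0.2}
    - {"dr": [0,0,0],"delta_pos": [0,0,0],"hand": 0.4}
    - {"dr": [0,0,0],"delta_pos": [0,0,0],"hand": 0.5}
    - {"dr": [0,0,0],"delta_pos": [0,0,0],"hand": 0.5}
    - {"dr": [0,0,0],"delta_pos": [0,0,-0.4],"hand": 0.5}
    - {"dr": [0,0,0],"delta_pos": [0,0,-0.7],"hand": 0.5}
    - {"dr": [0,0,0],"delta_pos": [0,0,-0.7],"hand": 0.5}
    - {"dr": [0,0,0],"delta_pos": [0,0,-0.2],"hand": 0.5}
    - {"dr": [0,0,0],"delta_pos": [0,0,0],"hand": 0.5}

```text
time_s: 63.6
eef_pos: [580.0, -81.3, 197.8]
ee_rot: [0.002, 0.955, 0.296, -0.005]
force: [1.1, 0.0, -0.1]
grip_width: 0.5
```

Run:
```python
from h import *
im,w=look('w40',582,-80.7,95,34.1)
z=w[...,2]; v,u=np.mgrid[:384,:512]
m=(abs(z-156)<4)&(abs(w[...,0]-582)<35)&(abs(w[...,1]+81)<35)
p=w[m][:,:2].astype(np.float32);print(len(p),cv2.minAreaRect(p),p.mean(0))
im,d=capture('scene'); save('s40',cv2.resize(im[130:330,130:400],(800,592)))
```

```text
pos [579.8 -81.3 197.3] psi 34.4 t 63.65 F [0.2 0.8 0.4] g 0.498 j6 0.64
units: now-axes [0.064 0.013 2.046] after-turn axes [0.042 0.015 2.046] dr [0.006 0.061 0.03 ]
1002 ((581.3551025390625, -80.2276382446289), (51.034908294677734, 13.285633087158203), 33.97711181640625) [582.3102  -79.39573]
```

View pics/w40.png

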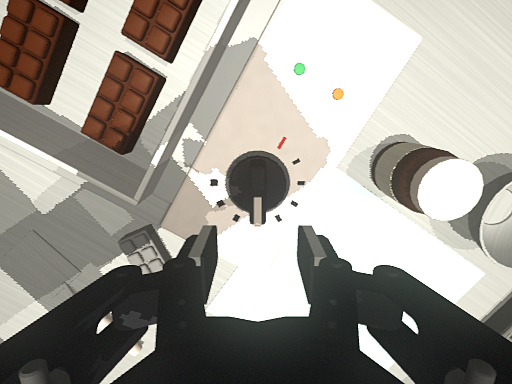

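View pics/s40.png

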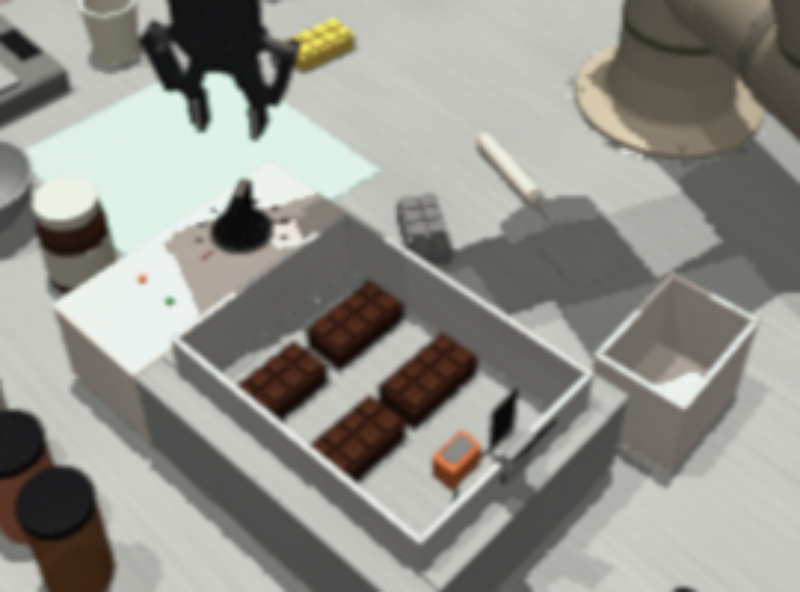

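Run:
```python
from h import *
print(ticket.finish_job())
```

```text
the job is handed in; nothing more can be done
None
```

The job is done and handed in at about 64 s of the 210 s limit. No pass or fail verdict was reported.

**What I did, in order:**
1. I turned the knob from the third click back to the off stop.
2. I laid all four brown slabs flat in the pan. One had been knocked about 3 cm aside, so I found it again before picking it up.
3. I moved the probe clip from the tub to the middle of the pan's left edge.
4. I turned the knob five clicks up from off.

**What the last checks showed:**
- **Knob:** the pointer measured 150° from off, which is click 5, with three marks left beyond it. At the end of the turn the twist on the wrist was near zero.
- **Clip:** its middle is within about 2 mm of the centre of the edge. It sits at the same height and sideways position relative to the wall as it did on the tub, with the probe inside the pan.
- **Slabs:** the blue sheet is empty, and the nearest slab is about 95 mm from the left wall.
- **Other things:** I did not touch the grey and yellow look-alikes or the other objects, and they look unmoved. I checked that by eye only.

**What went wrong or disagreed:**
- The real fingertips sit about 32–45 mm behind the reported tool point, not at it as described. My first close on the knob therefore shut on air above the bar, and I corrected for this from the pictures afterwards.
- Distant wrist-camera views were up to about 5 mm off, so I relied on close views for each grasp and placing.

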